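# Iron heads to the build rack in reverse order

## Task

Move the four golf iron heads from the dark wooden parts rack into the white trays of the aluminium build rack, one to a tray, in reverse order: seen from the robot, the head that starts at the left end of the parts rack goes to the right end of the build rack, and so on to the last. Set each one down gently, without dropping it, so that it stands upright on its sole fully down inside its tray, and let go of them all.

Things in the scene. Friction and masses are not known exactly. Their poses are not given: they have to be found in the camera images.
- iron_red: loose steel golf iron head, red hosel plug; 0.26 kg. Origin: centre of the sole's underside; z up, x from toe to heel, y across. Sole 74 x 20 mm, 12 high. Above z 23 the blade's flat sides are 10 apart (y -5 to 5), x -49 to 34; top edge z 53 at toe, 48 at x 0, 41 at heel. Centre of mass near x 0: pinch there across y, tips at z 30. Hosel leans to +x, its plug 18 thick, ends x 72, z 85.
- cradle_red: grey tray with a red tag on its -x edge, fixed on the parts rack; at the start the red iron head stands in it. Which of the rack's four places it has varies. Origin: centre of its underside. Outside 102 (x) by 46 (y) mm, inside 94 by 38 mm, floor 4 mm thick, rim 10 mm above the floor.
- iron_yellow: loose steel golf iron head, yellow hosel plug; 0.26 kg. Origin: centre of the sole's underside; z up, x from toe to heel, y across. Sole 74 x 20 mm, 12 high. Above z 23 the blade's flat sides are 10 apart (y -5 to 5), x -49 to 34; top edge z 53 at toe, 48 at x 0, 41 at heel. Centre of mass near x 0: pinch there across y, tips at z 30. Hosel leans to +x, its plug 18 thick, ends x 72, z 85.
- cradle_yellow: grey tray with a yellow tag on its -x edge, fixed on the parts rack; at the start the yellow iron head stands in it. Which of the rack's four places it has varies. Origin: centre of its underside. Outside 102 (x) by 46 (y) mm, inside 94 by 38 mm, floor 4 mm thick, rim 10 mm above the floor.
- iron_blue: loose steel golf iron head, blue hosel plug; 0.26 kg. Origin: centre of the sole's underside; z up, x from toe to heel, y across. Sole 74 x 20 mm, 12 high. Above z 23 the blade's flat sides are 10 apart (y -5 to 5), x -49 to 34; top edge z 53 at toe, 48 at x 0, 41 at heel. Centre of mass near x 0: pinch there across y, tips at z 30. Hosel leans to +x, its plug 18 thick, ends x 72, z 85.
- cradle_blue: grey tray with a blue tag on its -x edge, fixed on the parts rack; at the start the blue iron head stands in it. Which of the rack's four places it has varies. Origin: centre of its underside. Outside 102 (x) by 46 (y) mm, inside 94 by 38 mm, floor 4 mm thick, rim 10 mm above the floor.
- iron_green: loose steel golf iron head, green hosel plug; 0.26 kg. Origin: centre of the sole's underside; z up, x from toe to heel, y across. Sole 74 x 20 mm, 12 high. Above z 23 the blade's flat sides are 10 apart (y -5 to 5), x -49 to 34; top edge z 53 at toe, 48 at x 0, 41 at heel. Centre of mass near x 0: pinch there across y, tips at z 30. Hosel leans to +x, its plug 18 thick, ends x 72, z 85.
- cradle_green: grey tray with a green tag on its -x edge, fixed on the parts rack; at the start the green iron head stands in it. Which of the rack's four places it has varies. Origin: centre of its underside. Outside 102 (x) by 46 (y) mm, inside 94 by 38 mm, floor 4 mm thick, rim 10 mm above the floor.
- parts_rack: dark wooden board, fixed, carrying the four grey colour-tagged trays in a row. Origin: centre of the row, underside, on the table; z up, y along the row (roughly the robot's left), x across. Board 134 x 310 mm, 12 thick; tray centres at x 0, y -111, -37, 37, 111 mm. It stands nearer the robot than the build rack, or beyond it.
- build_rack: fixed aluminium board with red ends and a row of four white trays, empty at the start. Origin: centre of the row, underside, on the table; z up, y along the row (roughly the robot's left). Board 126 x 334 mm; tray centres at x 0, y -111, -37, 37, 111 mm, each 94 (x) by 38 (y) inside; floors 16 mm above the table, rims 26. A head fits with its blade along the rack's x, either way round.
Things that resemble listed ones, but are neither listed nor needed, are in the scene too. Leave any orange or pink look-alike of the iron_red alone.

How it is judged:
By the outcome, as a careful person would: the job done as asked, in the order asked, and still so for the second after the job is handed in, with the robot touching nothing.
It also fails if it takes over 99 s, if anything falls off the work surface, if the arm or the gripper's body presses on something with over 40 N, if the wrist force passes 120 N, or if a joint passes its speed limit or range.

## Robot

A 6-joint arm with a two-finger parallel gripper is mounted at the origin on the work surface. World frame = base frame: x ahead of the robot, y to its left, z up, the work surface at z = 0. Lengths are in m, angles in rad, forces in N, time in s.
With the tool pointing down it reaches from about 0.25 to 0.725 m from the base axis. Payload 4 kg.
Tool frame: the origin (TCP) lies midway between the tips of the shut fingers; the grasp point (between the pads) lies 19 mm behind it; z points along the fingers, y is the line along which they close (so a half turn about z gives the same grasp; the last joint's range is limited). The gripper opens to 85 mm and grips with 20 to 120 N. Pads are 22 mm wide; open, the fingers measure 114 mm over their backs; the gripper's body (76 mm by 85 mm) begins 54 mm behind the grasp point. The pads swing forward as they close: fully open they stand 13 mm farther back than shut.
Start: joints at [-1.132, 0.241, 0.005, 1.335, 0, 1.571], TCP at [0.212, -0.453, 0.203] pointing down, gripper open.
Joint ranges: [-2.72, 2.72], [-1.05, 1.87], [-1.09, 1.28], [-1.99, 2.15], [-1.42, 1.44], [-3.14, 3.14]. Speed limits (rad/s): [2.79, 2.79, 3.14, 3.14, 3.14, 3.14].

## Interface

Orientations are given as a unit quaternion [x, y, z, w].
In Python, from workcell import bot, camera, job_done gives the robot as it stands.
- The arm moves only by the tool carry_out, never from a script. Its argument "plan" is a list of rows, each an object of numbers: "dx", "dy", "dz": the shift along the tool's x, y, z in mm; "twist": the turn about the tool's z in degrees; "fingers": the closure, from -1 (fully open) to 1 (shut). In form: [{"dx": .., "dy": .., "dz": .., "twist": .., "fingers": ..}, ...]. A call has exactly 5 rows; each row is the pose to reach, as a shift and turn from the pose commanded when the call began, along the tool's axes at that moment; what a row does not reach only later rows make up. A row lasts 1/12 s, in which the tool goes at most 41.7 mm and 7.16 degrees, less where a joint would pass 70% of its speed; a pose out of reach is approached as far as the arm can. A call with a gripper value outside its range is refused whole. The fingers move at their own pace and stop on an object; the grip force is fixed at half the most. Time passes only in rows, so rows that repeat a pose let the fingers close, or fill a call up. It gives the time, the measured TCP pose, the force, the opening and the grip force at its end, in the units of the state.
- bot.get_obs(): the state, without advancing time (a new reading comes with each control period).
- camera(name): name is "scene" or "top" or "wrist"; returns a dict with "image" (420x560x3 uint8, red, green, blue), "intrinsics" (3x3 intrinsics, pixels), "eye" and "attitude" of the camera in the world. Camera axes: x right, y down, z forward; pixel columns grow to the right and rows downward; lengths in m; the calibration is good to about 2 mm. A picture is of the moment at which its call begins. There is no depth.
- job_done(): hands the job in; it is judged then, once.
The state is a dict: "clock": time; "joint_pos": joint angles; "joint_vel": joint speeds; "tau": joint torques, N m; "eef_pos": TCP position; "tool_rot": TCP orientation; "ft_force": force on the tool from outside, world axes, zero at the start; "ft_torque": the same for the moment, N m; "grip_width": finger opening in m; "grasp_force": force on a finger pad.
Only numpy, scipy, OpenCV 4.12 (cv2) and the standard library are available. Lean on these libraries where they do the work, as an engineer would, in place of code of your own. Each camera call takes 0.05 s, during which the arm holds its last target. There are 200 camera calls.

## Working session

There is one attempt and no reset: what is moved stays moved. The work goes in short steps, Python scripts to look and compute and a tool call to move; the robot and the scene stay as the last step left them, time stands still between calls to the robot, and variables do not carry over. Pictures are saved under pics/ and viewed, at most 14 in all, crops included, and the job is handed in when it is done.

Besides the shell and the picture viewer there is one more tool, called after "Emit:" as name([rows], argument=value, ...), one row to a line, values as JSON. carry_out: Moves the arm, as the interface text tells. Its arguments: {"type":"object","properties":{"plan":{"type":"array","items":{"type":"object","properties":{"dx":{"type":"number"},"dy":{"type":"number"},"dz":{"type":"number"},"twist":{"type":"number"},"fingers":{"type":"number"}}}}},"required":["plan"]}

```bash
mkdir -p pics
cat > h.py <<'E'
import numpy as np, cv2
from workcell import bot, camera, job_done
from scipy.spatial.transform import Rotation as R
def snap(n,f):
    c=camera(n); cv2.imwrite(f'pics/{f}.png',c['image'][:,:,::-1]); 
    np.savez(f'pics/{f}.npz',**{k:np.array(v) for k,v in c.items()}); return c
def load(f): return dict(np.load(f'pics/{f}.npz'))
def rot(c):
    a=np.array(c['attitude']); return a if a.shape==(3,3) else R.from_quat(a).as_matrix()
def px2w(c,u,v,z):
    d=rot(c)@np.linalg.inv(c['intrinsics'])@[u,v,1]; e=np.array(c['eye']); return e+d*(z-e[2])/d[2]
def w2px(c,p):
    q=np.array(c['intrinsics'])@(rot(c).T@(np.array(p)-c['eye'])); return q[:2]/q[2]
E
python3 - <<'E'
from h import *
for n in('top','scene'):
    c=snap(n,n+'0'); print(n,c['eye'],c['attitude'],c['intrinsics'])
    cv2.imwrite(f'pics/{n}0b.png',cv2.resize(c['image'][:,:,::-1],(800,600),interpolation=cv2.INTER_CUBIC))
print(bot.get_obs())
E
```

```text
top [ 0.32803028 -0.01612396  1.17086184] [ 0.71017628 -0.70139705  0.04671175 -0.03885676] [[527.21967754   0.         289.85247687]
 [  0.         527.21967754 212.86307107]
 [  0.           0.           1.        ]]
scene [ 0.90897355 -0.63423588  0.63376702] [ 0.85614874  0.2751452  -0.13345646 -0.41652589] [[543.50492872   0.         279.16500944]
 [  0.         543.50492872 208.96690635]
 [  0.           0.           1.        ]]
{'clock': 0.1, 'joint_pos': array([-1.13201144e+00,  2.41336340e-01,  3.86125051e-03,  1.33518217e+00,
       -5.31503576e-06,  1.57079863e+00]), 'joint_vel': array([-0.00066557, -0.00060917,  0.00398352, -0.00024505, -0.00049353,
        0.00045559]), 'tau': array([-1.90678560e-05, -3.73136866e+01,  2.53011131e+01,  1.08382880e-02,
       -5.16806540e-05, -1.78364022e-06]), 'eef_pos': array([ 0.21215904, -0.45208261,  0.20210354]), 'tool_rot': array([ 9.76029684e-01,  2.17635454e-01, -2.05098865e-04, -9.07586148e-04]), 'ft_force': array([ 4.58133496e-04, -1.95973097e-01,  6.66570736e-01]), 'ft_torque': array([-0.01162212, -0.01504549, -0.02318546]), 'grasp_force': 0.0, 'grip_width': 0.08566565724662373}
```

View pics/top0b.png

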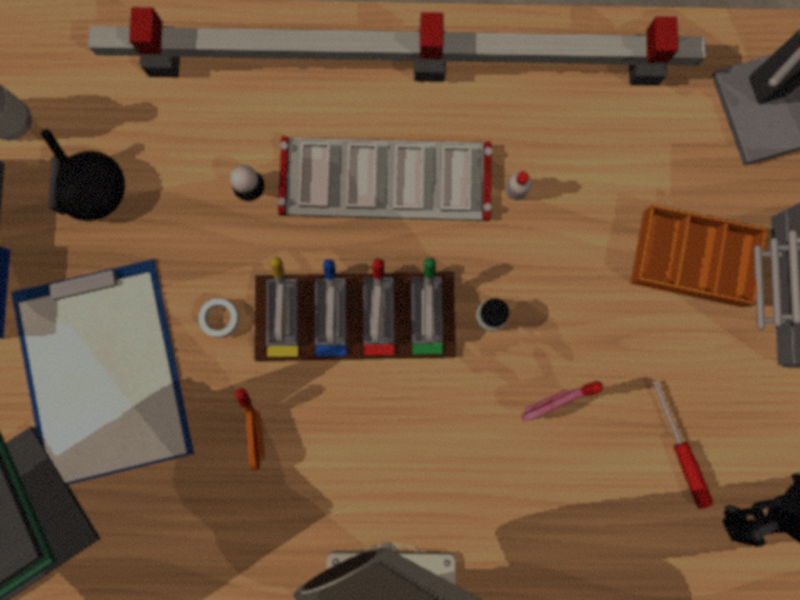

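View pics/scene0b.png

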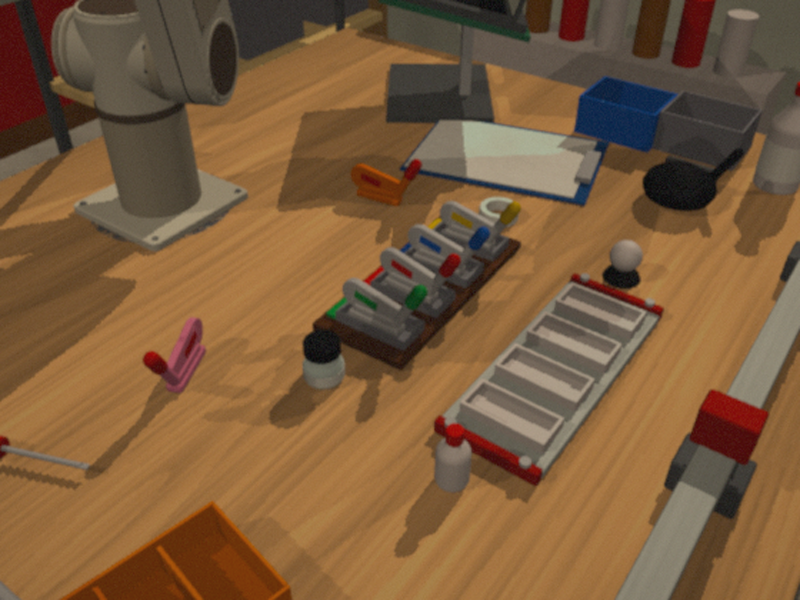

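The top view shows the parts rack, left to right: yellow, blue, red, green, with hosels toward +x at about (277,268), (330,268), (378,268) and (430,268) of 800x600. The empty build rack lies beyond it, spanning (283,140) to (490,218).

Run:
```python
from h import *
c=load('top0'); im=c['image'][:,:,::-1]
a=cv2.resize(im[85:165,185:355],None,fx=4.5,fy=4.5,interpolation=cv2.INTER_CUBIC)[:, :765]
b=cv2.resize(im[178:258,170:340],None,fx=4.5,fy=4.5,interpolation=cv2.INTER_CUBIC)
print(a.shape)
for k,o in((a,'build'),(b,'parts')):
    k=np.clip(k.astype(float)*1.5,0,255).astype('uint8')
    cv2.imwrite(f'pics/c_{o}.png',k)
```

```text
(360, 765, 3)
```

View pics/c_build.png

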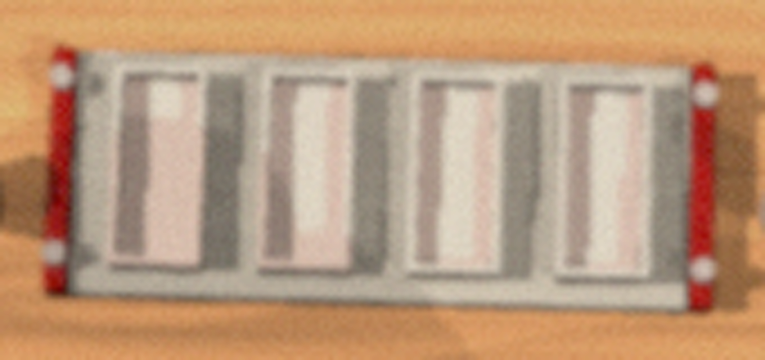

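View pics/c_parts.png

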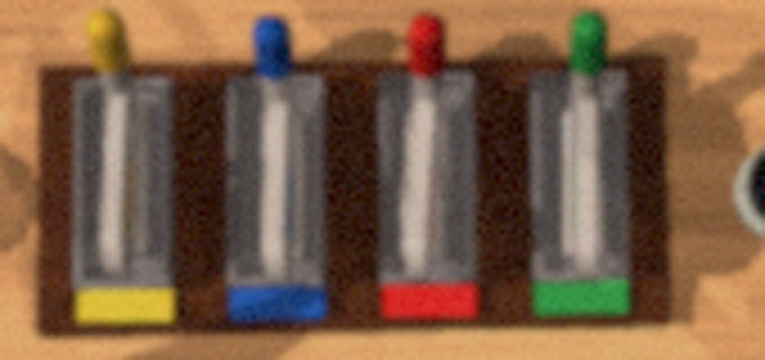

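The build crop shows the white trays' rims, with tray 1 at (117,70)-(200,268) and tray 4 at (565,82)-(650,280). The parts crop shows the heads from heel to toe: yellow (117,92)-(111,268), blue (275,92)-(270,272), red (427,95)-(410,275), green (582,100)-(580,270).

Run:
```python
from h import *
c=load('top0')
f=lambda u,v,o,z: px2w(c,(u+.5)/4.5-.5+o[0],(v+.5)/4.5-.5+o[1],z)
B=(185,85);P=(170,178)
np.set_printoptions(precision=4,suppress=True)
def frame(pts,mod): # fit rigid 2D mod->pts
    a=np.array(mod,float);b=np.array(pts)[:,:2];A=a-a.mean(0);Q=b-b.mean(0)
    th=np.arctan2((A[:,0]*Q[:,1]-A[:,1]*Q[:,0]).sum(),(A*Q).sum());Rm=np.array([[np.cos(th),-np.sin(th)],[np.sin(th),np.cos(th)]])
    t=b.mean(0)-Rm@a.mean(0);return np.degrees(th),t,(b-(a@Rm.T+t))*1e3
print('build rims',frame([f(*p,B,.026) for p in[(117,70),(207,72),(110,266),(200,268),(565,82),(652,86),(555,275),(650,280)]],
 [(.051,.134),(.051,.088),(-.051,.134),(-.051,.088),(.051,-.088),(.051,-.134),(-.051,-.088),(-.051,-.134)]))
print('build ends',[f(*p,B,.014) for p in[(55,48),(45,293),(717,65),(713,310)]])
print('parts',frame([f(*p,P,.012) for p in[(42,66),(668,62),(42,333),(668,322)]],[(.067,.155),(.067,-.155),(-.067,.155),(-.067,-.155)]))
for n,h,t in(('y',(117,92),(111,268)),('b',(275,92),(270,272)),('r',(427,95),(410,275)),('g',(582,100),(580,270))):
    H=f(*h,P,.057)[:2];T=f(*t,P,.069)[:2];d=H-T
    print(n,H,T,'len',np.hypot(*d),'ang',np.degrees(np.arctan2(d[1],d[0])),'org',T+d*49/83)
o=bot.get_obs();Rm=R.from_quat(o['tool_rot']).as_matrix();print(Rm)
```

```text
build rims (np.float64(-0.7359366127484896), array([0.6681, 0.0196]), array([[-1.2463, -0.3962],
       [-0.9787,  0.7992],
       [ 0.7661, -1.243 ],
       [ 1.0015,  0.4109],
       [-1.0607, -1.7491],
       [-1.85  ,  0.7869],
       [ 2.307 ,  1.1864],
       [ 1.061 ,  0.2049]]))
build ends [array([0.7347, 0.1859, 0.014 ]), array([0.6084, 0.1867, 0.014 ]), array([ 0.7311, -0.1481,  0.014 ]), array([ 0.6046, -0.146 ,  0.014 ])]
parts (np.float64(1.3982288051272196), array([0.45  , 0.0626]), array([[-1.3143, -0.7408],
       [-2.6633,  0.245 ],
       [ 1.2172, -2.3429],
       [ 2.7604,  2.8388]]))
y [0.4928 0.1735] [0.4084 0.1715] len 0.08440444614590917 ang 1.3644578702452175 org [0.4582 0.1727]
b [0.4938 0.0988] [0.4075 0.0977] len 0.08632709284935865 ang 0.6980694494575637 org [0.4584 0.0983]
r [0.4933 0.0267] [0.4069 0.0327] len 0.08663759526424658 ang -3.9403574610718843 org [0.4579 0.0292]
g [ 0.4919 -0.0468] [ 0.4102 -0.0463] len 0.0817043505442103 ang -0.3443021550298495 org [ 0.4585 -0.0466]
[[ 0.9053  0.4248 -0.0008]
 [ 0.4248 -0.9053  0.0017]
 [-0.     -0.0019 -1.    ]]
```

Emit:
carry_out([
  {"dx":25,"dy":-24,"dz":0,"twist":5,"fingers":-1},
  {"dx":51,"dy":-48,"dz":0,"twist":10,"fingers":-1},
  {"dx":76,"dy":-72,"dz":0,"twist":15,"fingers":-1},
  {"dx":102,"dy":-96,"dz":0,"twist":20,"fingers":-1},
  {"dx":127,"dy":-120,"dz":0,"twist":25.1,"fingers":-1},
])

```text
clock: 0.52
eef_pos: [0.2764, -0.2883, 0.2024]
tool_rot: [1.0, -0.002, -0.0, -0.0]
ft_force: [0.3, 0.2, -0.3]
grip_width: 0.0854
grasp_force: 0.0
```

Emit:
carry_out([
  {"dx":15,"dy":-37,"dz":0,"twist":0,"fingers":-1},
  {"dx":29,"dy":-74,"dz":0,"twist":0,"fingers":-1},
  {"dx":44,"dy":-112,"dz":0,"twist":0,"fingers":-1},
  {"dx":59,"dy":-149,"dz":0,"twist":0,"fingers":-1},
  {"dx":73,"dy":-186,"dz":0,"twist":0,"fingers":-1},
])

```text
clock: 0.93
eef_pos: [0.3493, -0.1021, 0.2028]
tool_rot: [1.0, 0.0, 0.0, 0.0]
ft_force: [1.7, -0.7, -0.2]
grip_width: 0.0855
grasp_force: 0.0
```

Emit:
carry_out([
  {"dx":15,"dy":-37,"dz":0,"twist":0,"fingers":-1},
  {"dx":29,"dy":-74,"dz":0,"twist":0,"fingers":-1},
  {"dx":44,"dy":-112,"dz":0,"twist":0,"fingers":-1},
  {"dx":59,"dy":-149,"dz":0,"twist":0,"fingers":-1},
  {"dx":73,"dy":-186,"dz":0,"twist":0,"fingers":-1},
])

```text
clock: 1.35
eef_pos: [0.419, 0.0282, 0.2026]
tool_rot: [1.0, 0.023, -0.001, -0.014]
ft_force: [0.8, 0.3, 0.5]
grip_width: 0.0856
grasp_force: 0.0
```

Emit:
carry_out([
  {"dx":10,"dy":-25,"dz":0,"twist":0,"fingers":-1},
  {"dx":20,"dy":-50,"dz":10,"twist":-0.5,"fingers":-1},
  {"dx":30,"dy":-75,"dz":20,"twist":-1,"fingers":-1},
  {"dx":36,"dy":-90,"dz":30,"twist":-1.2,"fingers":-1},
  {"dx":36,"dy":-90,"dz":40,"twist":-1.2,"fingers":-1},
])

```text
clock: 1.77
eef_pos: [0.4562, 0.0701, 0.1675]
tool_rot: [0.998, 0.056, -0.002, -0.029]
ft_force: [0.9, -0.1, -0.6]
grip_width: 0.0854
grasp_force: 0.0
```

Run:
```python
from h import *
o=bot.get_obs();print(o['eef_pos'],o['tool_rot'],o['joint_pos'])
c=snap('wrist','w1')
cv2.imwrite('pics/w1b.png',np.clip(c['image'][:,:,::-1].astype(float)*1.5,0,255).astype('uint8'))
print(c['eye'])
for n,p in dict(y=(.4582,.1727),b=(.4584,.0983),r=(.4579,.0292),g=(.4585,-.0466)).items(): print(n,w2px(c,(*p,.064)))
```

```text
[0.4562366  0.07011711 0.16753453] [ 0.99802206  0.05568934 -0.0018268  -0.02910885] [ 0.11055686  0.18453744 -0.16184535  1.22487263  0.0583387   3.14065231]
[0.53896522 0.06879027 0.3388019 ]
y [171.41422486 185.29950628]
b [255.7093889  195.52155051]
r [334.73377649 205.87087205]
g [422.57920983 216.08261935]
```

View pics/w1b.png

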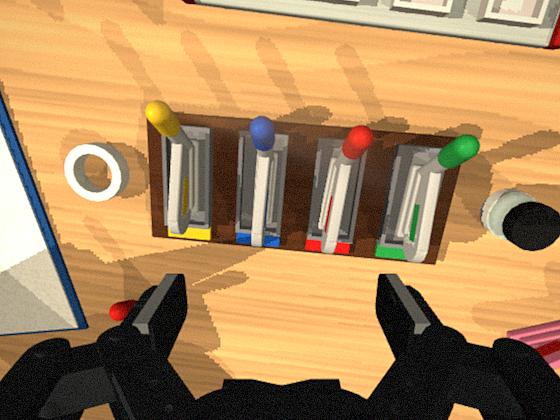

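The wrist view shows the four heads in their trays: yellow (175,190), blue (262,190), red (335,200), green (415,205). Joint 6 has hit its range, so I'll use the half-turned grasp.

Emit:
carry_out([
  {"dx":0,"dy":0,"dz":0,"twist":-7,"fingers":-1},
  {"dx":0,"dy":0,"dz":0,"twist":-14,"fingers":-1},
  {"dx":0,"dy":0,"dz":0,"twist":-21,"fingers":-1},
  {"dx":0,"dy":0,"dz":0,"twist":-28,"fingers":-1},
  {"dx":0,"dy":0,"dz":0,"twist":-35,"fingers":-1},
])

```text
clock: 2.23
eef_pos: [0.4547, 0.0692, 0.1679]
tool_rot: [0.934, 0.355, 0.006, -0.028]
ft_force: [0.1, -0.4, 0.1]
grip_width: 0.0852
grasp_force: 0.0
```

Emit:
carry_out([
  {"dx":0,"dy":0,"dz":0,"twist":-7,"fingers":-1},
  {"dx":0,"dy":0,"dz":0,"twist":-14,"fingers":-1},
  {"dx":0,"dy":0,"dz":0,"twist":-21,"fingers":-1},
  {"dx":0,"dy":0,"dz":0,"twist":-28,"fingers":-1},
  {"dx":0,"dy":0,"dz":0,"twist":-35,"fingers":-1},
])

```text
clock: 2.65
eef_pos: [0.4547, 0.0692, 0.168]
tool_rot: [0.784, 0.62, 0.015, -0.025]
ft_force: [0.7, -0.4, -0.0]
grip_width: 0.0852
grasp_force: 0.0
```

Emit:
carry_out([
  {"dx":0,"dy":0,"dz":0,"twist":-7,"fingers":-1},
  {"dx":0,"dy":0,"dz":0,"twist":-14,"fingers":-1},
  {"dx":0,"dy":0,"dz":0,"twist":-21,"fingers":-1},
  {"dx":0,"dy":0,"dz":0,"twist":-28,"fingers":-1},
  {"dx":0,"dy":0,"dz":0,"twist":-35,"fingers":-1},
])

```text
clock: 3.07
eef_pos: [0.4546, 0.0692, 0.168]
tool_rot: [0.561, 0.827, 0.021, -0.02]
ft_force: [0.2, -0.6, 0.2]
grip_width: 0.0857
grasp_force: 0.0
```

Emit:
carry_out([
  {"dx":0,"dy":0,"dz":0,"twist":-7,"fingers":-1},
  {"dx":0,"dy":0,"dz":0,"twist":-14,"fingers":-1},
  {"dx":0,"dy":0,"dz":0,"twist":-21,"fingers":-1},
  {"dx":0,"dy":0,"dz":0,"twist":-28,"fingers":-1},
  {"dx":0,"dy":0,"dz":0,"twist":-35,"fingers":-1},
])

```text
clock: 3.48
eef_pos: [0.4547, 0.0692, 0.168]
tool_rot: [0.287, 0.958, 0.026, -0.012]
ft_force: [-0.4, -0.3, 0.2]
grip_width: 0.0854
grasp_force: 0.0
```

Emit:
carry_out([
  {"dx":0,"dy":0,"dz":0,"twist":-7,"fingers":-1},
  {"dx":0,"dy":0,"dz":0,"twist":-14,"fingers":-1},
  {"dx":0,"dy":0,"dz":0,"twist":-21,"fingers":-1},
  {"dx":0,"dy":0,"dz":0,"twist":-28,"fingers":-1},
  {"dx":0,"dy":0,"dz":0,"twist":-35,"fingers":-1},
])

```text
clock: 3.9
eef_pos: [0.4546, 0.0692, 0.168]
tool_rot: [-0.014, 0.999, 0.029, -0.004]
ft_force: [-0.2, -0.0, 0.5]
grip_width: 0.0854
grasp_force: 0.0
```

```bash
cat >> h.py <<'E'
def to(x,y,z,yaw):
    "remaining move in tool axes (mm, deg) to a tool-down pose whose tool x points at yaw"
    o=bot.get_obs();M=R.from_quat(o['tool_rot']).as_matrix()
    d=M.T@(np.array([x,y,z])-o['eef_pos'])*1e3
    cur=np.degrees(np.arctan2(M[1,0],M[0,0]))
    print('pos',o['eef_pos'].round(4),'yaw',round(cur,2),'tilt',np.degrees(np.arccos(-M[2,2])).round(2),'move',d.round(1),'twist',round((cur-yaw+180)%360-180,2))
E
python3 - <<'E'
from h import *
to(.4582,.1727,.13,-178.6); print(bot.get_obs()['joint_pos'])
E
```

```text
pos [0.4546 0.0692 0.168 ] yaw -178.33 tilt 3.32 move [ -6.8 101.   43.8] twist 0.27
[ 0.10926642  0.18218622 -0.16355948  1.22699885  0.0579029   0.08029512]
```

Emit:
carry_out([
  {"dx":0,"dy":0,"dz":0,"twist":-7,"fingers":-1},
  {"dx":0,"dy":0,"dz":0,"twist":-14,"fingers":-1},
  {"dx":0,"dy":0,"dz":0,"twist":-21,"fingers":-1},
  {"dx":0,"dy":0,"dz":0,"twist":-28,"fingers":-1},
  {"dx":0,"dy":0,"dz":0,"twist":-35,"fingers":-1},
])

```text
clock: 4.32
eef_pos: [0.4547, 0.0692, 0.168]
tool_rot: [-0.314, 0.949, 0.028, 0.005]
ft_force: [0.5, -0.1, -0.0]
grip_width: 0.0851
grasp_force: 0.0
```

Emit:
carry_out([
  {"dx":0,"dy":0,"dz":0,"twist":-7,"fingers":-1},
  {"dx":0,"dy":0,"dz":0,"twist":-14,"fingers":-1},
  {"dx":0,"dy":0,"dz":0,"twist":-21,"fingers":-1},
  {"dx":0,"dy":0,"dz":0,"twist":-28,"fingers":-1},
  {"dx":0,"dy":0,"dz":0,"twist":-35,"fingers":-1},
])

```text
clock: 4.73
eef_pos: [0.4547, 0.0692, 0.168]
tool_rot: [-0.585, 0.81, 0.026, 0.013]
ft_force: [-0.2, -0.7, -0.8]
grip_width: 0.0854
grasp_force: 0.0
```

Emit:
carry_out([
  {"dx":0,"dy":0,"dz":0,"twist":-7,"fingers":-1},
  {"dx":0,"dy":0,"dz":0,"twist":-14,"fingers":-1},
  {"dx":0,"dy":0,"dz":0,"twist":-21,"fingers":-1},
  {"dx":0,"dy":0,"dz":0,"twist":-28,"fingers":-1},
  {"dx":0,"dy":0,"dz":0,"twist":-35,"fingers":-1},
])

```text
clock: 5.15
eef_pos: [0.4547, 0.0692, 0.168]
tool_rot: [0.802, -0.597, -0.02, -0.021]
ft_force: [-0.3, -0.3, -1.4]
grip_width: 0.0854
grasp_force: 0.0
```

Emit:
carry_out([
  {"dx":0,"dy":0,"dz":0,"twist":-7,"fingers":-1},
  {"dx":0,"dy":0,"dz":0,"twist":-14,"fingers":-1},
  {"dx":0,"dy":0,"dz":0,"twist":-21,"fingers":-1},
  {"dx":0,"dy":0,"dz":0,"twist":-28,"fingers":-1},
  {"dx":0,"dy":0,"dz":0,"twist":-35,"fingers":-1},
])

```text
clock: 5.57
eef_pos: [0.4547, 0.0692, 0.168]
tool_rot: [0.944, -0.328, -0.013, -0.026]
ft_force: [-1.1, -1.1, 0.1]
grip_width: 0.0854
grasp_force: 0.0
```

Emit:
carry_out([
  {"dx":0,"dy":0,"dz":0,"twist":-7,"fingers":-1},
  {"dx":0,"dy":0,"dz":0,"twist":-14,"fingers":-1},
  {"dx":0,"dy":0,"dz":0,"twist":-21,"fingers":-1},
  {"dx":0,"dy":0,"dz":0,"twist":-28,"fingers":-1},
  {"dx":0,"dy":0,"dz":0,"twist":-35,"fingers":-1},
])

```text
clock: 5.98
eef_pos: [0.4546, 0.0692, 0.168]
tool_rot: [0.999, -0.029, -0.005, -0.029]
ft_force: [-0.7, -0.3, 0.2]
grip_width: 0.0852
grasp_force: 0.0
```

Emit:
carry_out([
  {"dx":0,"dy":0,"dz":0,"twist":-7,"fingers":-1},
  {"dx":0,"dy":0,"dz":0,"twist":-10,"fingers":-1},
  {"dx":0,"dy":0,"dz":0,"twist":-12,"fingers":-1},
  {"dx":0,"dy":0,"dz":0,"twist":-12,"fingers":-1},
  {"dx":0,"dy":0,"dz":0,"twist":-12,"fingers":-1},
])

```text
clock: 6.4
eef_pos: [0.4536, 0.0792, 0.1681]
tool_rot: [0.997, 0.068, -0.001, -0.025]
ft_force: [0.3, 0.2, -0.9]
grip_width: 0.0854
grasp_force: 0.0
```

Run:
```python
from h import *
to(.4582,.1727,.13,-178.6); print(bot.get_obs()['joint_pos'])
print(R.from_quat(bot.get_obs()['tool_rot']).as_matrix()[:,2])
```

```text
pos [0.4536 0.0792 0.1681] yaw 7.76 tilt 2.9 move [ 17.1 -90.   42.7] twist -173.64
[ 0.13627757  0.18100968 -0.16432675  1.22458268  0.05065205 -3.14080344]
[-0.00601048  0.05028    -0.99871707]
```

Emit:
carry_out([
  {"dx":0,"dy":30,"dz":0,"twist":0,"fingers":-1},
  {"dx":0,"dy":60,"dz":0,"twist":0,"fingers":-1},
  {"dx":0,"dy":90,"dz":0,"twist":0,"fingers":-1},
  {"dx":0,"dy":120,"dz":0,"twist":0,"fingers":-1},
  {"dx":0,"dy":140,"dz":0,"twist":0,"fingers":-1},
])

```text
clock: 6.82
eef_pos: [0.4631, 0.0429, 0.1621]
tool_rot: [0.999, 0.039, -0.0, -0.009]
ft_force: [0.5, -0.1, 0.4]
grip_width: 0.0853
grasp_force: 0.0
```

Run:
```python
from h import *
to(.4582,.1727,.13,-178.6); print(bot.get_obs()['joint_pos'])
print(R.from_quat(bot.get_obs()['tool_rot']).as_matrix()[:,2])
```

```text
pos [0.4631 0.0429 0.1621] yaw 4.52 tilt 1.01 move [   5.3 -129.2   34.3] twist -176.88
[ 0.07987805  0.19474274 -0.16246098  1.2133079   0.01756759 -3.14063532]
[-0.00111794  0.01753338 -0.99984565]
```

Emit:
carry_out([
  {"dx":0,"dy":20,"dz":0,"twist":0,"fingers":-1},
  {"dx":0,"dy":40,"dz":0,"twist":0,"fingers":-1},
  {"dx":0,"dy":60,"dz":0,"twist":0,"fingers":-1},
  {"dx":0,"dy":75,"dz":0,"twist":0,"fingers":-1},
  {"dx":0,"dy":75,"dz":0,"twist":0,"fingers":-1},
])

```text
clock: 7.23
eef_pos: [0.468, 0.0076, 0.1609]
tool_rot: [1.0, 0.013, -0.0, 0.008]
ft_force: [0.6, 0.3, 0.2]
grip_width: 0.0856
grasp_force: 0.0
```

Run:
```python
from h import *
to(.4582,.1727,.13,-178.6); print(bot.get_obs()['joint_pos'])
print(R.from_quat(bot.get_obs()['tool_rot']).as_matrix()[:,2])
```

```text
pos [0.468  0.0076 0.1609] yaw 1.49 tilt 0.86 move [  -5.5 -165.7   28.4] twist -179.91
[ 0.02692976  0.20181822 -0.15658427  1.21270534 -0.01506329 -3.14062954]
[ 9.42383503e-05 -1.50656488e-02 -9.99886502e-01]
```

Emit:
carry_out([
  {"dx":-1,"dy":-33,"dz":0,"twist":7,"fingers":-1},
  {"dx":-2,"dy":-66,"dz":0,"twist":14,"fingers":-1},
  {"dx":-3,"dy":-99,"dz":0,"twist":21,"fingers":-1},
  {"dx":-4,"dy":-132,"dz":0,"twist":28,"fingers":-1},
  {"dx":-5,"dy":-165,"dz":0,"twist":35,"fingers":-1},
])

```text
clock: 7.65
eef_pos: [0.4584, 0.1722, 0.1587]
tool_rot: [0.961, -0.275, 0.002, 0.007]
ft_force: [0.4, -0.1, -0.8]
grip_width: 0.0851
grasp_force: 0.0
```

Emit:
carry_out([
  {"dx":0,"dy":0,"dz":0,"twist":7,"fingers":-1},
  {"dx":0,"dy":0,"dz":0,"twist":14,"fingers":-1},
  {"dx":0,"dy":0,"dz":0,"twist":21,"fingers":-1},
  {"dx":0,"dy":0,"dz":0,"twist":28,"fingers":-1},
  {"dx":0,"dy":0,"dz":0,"twist":35,"fingers":-1},
])

```text
clock: 8.07
eef_pos: [0.4585, 0.1712, 0.1585]
tool_rot: [0.834, -0.551, 0.004, 0.006]
ft_force: [-0.3, 0.3, -0.6]
grip_width: 0.0854
grasp_force: 0.0
```

Emit:
carry_out([
  {"dx":0,"dy":0,"dz":0,"twist":7,"fingers":-1},
  {"dx":0,"dy":0,"dz":0,"twist":14,"fingers":-1},
  {"dx":0,"dy":0,"dz":0,"twist":21,"fingers":-1},
  {"dx":0,"dy":0,"dz":0,"twist":28,"fingers":-1},
  {"dx":0,"dy":0,"dz":0,"twist":35,"fingers":-1},
])

```text
clock: 8.48
eef_pos: [0.4586, 0.171, 0.1586]
tool_rot: [-0.63, 0.777, -0.006, -0.005]
ft_force: [0.3, 0.2, 0.1]
grip_width: 0.0853
grasp_force: 0.0
```

Emit:
carry_out([
  {"dx":0,"dy":0,"dz":0,"twist":7,"fingers":-1},
  {"dx":0,"dy":0,"dz":0,"twist":14,"fingers":-1},
  {"dx":0,"dy":0,"dz":0,"twist":21,"fingers":-1},
  {"dx":0,"dy":0,"dz":0,"twist":28,"fingers":-1},
  {"dx":0,"dy":0,"dz":0,"twist":35,"fingers":-1},
])

```text
clock: 8.9
eef_pos: [0.4586, 0.171, 0.1586]
tool_rot: [-0.367, 0.93, -0.007, -0.003]
ft_force: [1.0, 0.0, -0.5]
grip_width: 0.0852
grasp_force: 0.0
```

Emit:
carry_out([
  {"dx":0,"dy":0,"dz":0,"twist":7,"fingers":-1},
  {"dx":0,"dy":0,"dz":0,"twist":14,"fingers":-1},
  {"dx":0,"dy":0,"dz":0,"twist":21,"fingers":-1},
  {"dx":0,"dy":0,"dz":0,"twist":28,"fingers":-1},
  {"dx":0,"dy":0,"dz":0,"twist":35,"fingers":-1},
])

```text
clock: 9.32
eef_pos: [0.4586, 0.171, 0.1586]
tool_rot: [-0.07, 0.997, -0.007, -0.001]
ft_force: [-0.3, 0.5, 0.1]
grip_width: 0.0858
grasp_force: 0.0
```

Emit:
carry_out([
  {"dx":0,"dy":0,"dz":0,"twist":5,"fingers":-1},
  {"dx":0,"dy":0,"dz":0,"twist":5,"fingers":-1},
  {"dx":0,"dy":0,"dz":0,"twist":5,"fingers":-1},
  {"dx":0,"dy":0,"dz":0,"twist":5,"fingers":-1},
  {"dx":0,"dy":0,"dz":0,"twist":5,"fingers":-1},
])

```text
clock: 9.73
eef_pos: [0.4586, 0.171, 0.1586]
tool_rot: [-0.031, 1.0, -0.007, -0.0]
ft_force: [0.3, -0.9, 1.0]
grip_width: 0.0852
grasp_force: 0.0
```

Run:
```python
from h import *
to(.4582,.1727,.046,-178.6); print(bot.get_obs()['joint_pos'])
c=snap('wrist','w2'); im=c['image'][:,:,::-1].copy()
cv2.imwrite('pics/w2b.png',np.clip(im.astype(float)*1.5,0,255).astype('uint8'))
for n,p in dict(y=(.4582,.1727),b=(.4584,.0983),r=(.4579,.0292),g=(.4585,-.0466)).items(): print(n,w2px(c,(*p,.064)))
```

```text
pos [0.4586 0.171  0.1586] yaw -176.5 tilt 0.84 move [1.000e-01 3.400e+00 1.125e+02] twist 2.1
[ 0.36610944  0.24849975 -0.10238969  1.22512531 -0.01364068  0.30511621]
y [285.05477082 200.32615374]
b [196.63175626 195.05501018]
r [114.21120189 189.35494337]
g [ 23.66275213 184.41137518]
```

View pics/w2b.png

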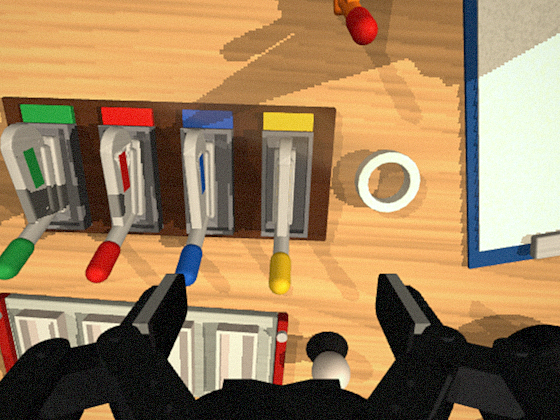

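The wrist view, now aligned, shows the yellow blade from (287,143) to (283,235), centred between the fingers (mid column ~282) and agreeing with the prediction (285,200).

Emit:
carry_out([
  {"dx":0,"dy":3,"dz":25,"twist":2,"fingers":-1},
  {"dx":0,"dy":3.4,"dz":55,"twist":2,"fingers":-1},
  {"dx":0,"dy":3.4,"dz":85,"twist":2,"fingers":-1},
  {"dx":0,"dy":3.4,"dz":105,"twist":2,"fingers":-1},
  {"dx":0,"dy":3.4,"dz":112.5,"twist":2,"fingers":-1},
])

```text
clock: 10.2
eef_pos: [0.4557, 0.1717, 0.0429]
tool_rot: [-0.013, 1.0, -0.008, -0.003]
ft_force: [0.7, 0.1, -0.3]
grip_width: 0.0858
grasp_force: 0.0
```

Emit:
carry_out([
  {"dx":0,"dy":0,"dz":0,"twist":0,"fingers":0.2},
  {"dx":0,"dy":0,"dz":0,"twist":0,"fingers":0.5},
  {"dx":0,"dy":0,"dz":0,"twist":0,"fingers":0.7},
  {"dx":0,"dy":0,"dz":0,"twist":0,"fingers":1},
  {"dx":0,"dy":0,"dz":0,"twist":0,"fingers":1},
])

```text
clock: 10.62
eef_pos: [0.4595, 0.1732, 0.0474]
tool_rot: [-0.012, 1.0, -0.007, 0.001]
ft_force: [0.3, -0.3, 0.3]
grip_width: 0.0255
grasp_force: 0.0
```

Emit:
carry_out([
  {"dx":0,"dy":0,"dz":0,"twist":0,"fingers":1},
  {"dx":0,"dy":0,"dz":0,"twist":0,"fingers":1},
  {"dx":0,"dy":0,"dz":0,"twist":0,"fingers":1},
  {"dx":0,"dy":0,"dz":0,"twist":0,"fingers":1},
  {"dx":0,"dy":0,"dz":0,"twist":0,"fingers":1},
])

```text
clock: 11.03
eef_pos: [0.4583, 0.1727, 0.0461]
tool_rot: [-0.012, 1.0, -0.007, -0.0]
ft_force: [0.1, 0.2, 0.5]
grip_width: -0.0001
grasp_force: 0.0
```

Run:
```python
from h import *
c=snap('wrist','w3');s=snap('scene','s3')
for n,k in(('w3',c),('s3',s)): 
    im=np.clip(k['image'][:,:,::-1].astype(float)*1.5,0,255).astype('uint8')
    cv2.imwrite(f'pics/{n}b.png',im if n=='w3' else cv2.resize(im[90:270,200:400],None,fx=3,fy=3,interpolation=cv2.INTER_CUBIC))
```

```text
(no output)
```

View pics/s3b.png

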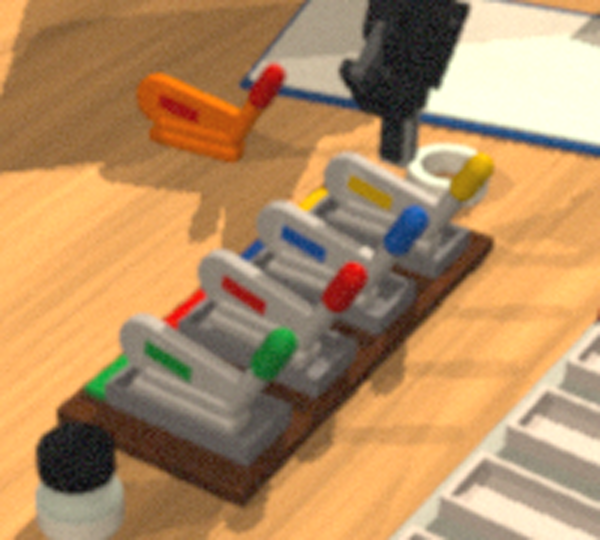

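The scene crop shows the shut fingertips at about (400,155), behind or above the yellow blade at (380,195), which is still standing in its tray.

Run:
```python
from h import *
s=load('s3'); g=lambda p:((w2px(s,p)+.5-[200,90])*3-.5).round(0)
print('tcp',g((.458,.173,.046)),'yellow plug end',g((.53,.174,.101)),'toe top',g((.409,.1715,.069)),'heel sole',g((.458+.037,.1735,.016)))
print('green plug',g((.5305,-.0466,.101)),'toe',g((.4095,-.0466,.069)))
for z in(.06,.07,.08,.1): print(z,g((.458,.173,z)))
for y in(.18,.2,.22): print(y,g((.458,y,.046)))
print(bot.get_obs()['eef_pos'])
```

```text
tcp [393. 200.] yellow plug end [498. 162.] toe top [331. 149.] heel sole [438. 256.]
green plug [302. 336.] toe [129. 306.]
0.06 [394. 182.]
0.07 [395. 169.]
0.08 [396. 156.]
0.1 [398. 130.]
0.18 [399. 196.]
0.2 [414. 183.]
0.22 [429. 170.]
[0.45826237 0.17270727 0.04597275]
```

View pics/w3b.png

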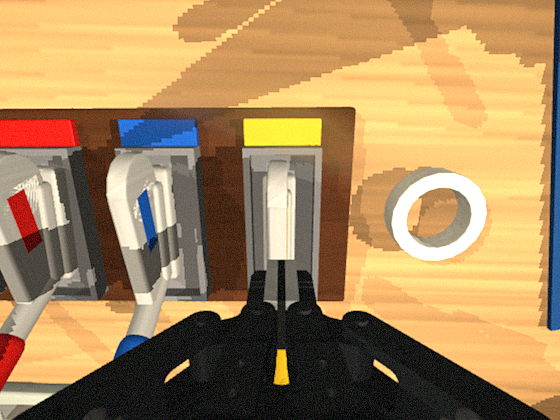

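Run:
```python
from h import *
s=load('s3');w=load('w3')
im=np.clip(s['image'][88:168,290:380,::-1].astype(float)*1.7,0,255).astype('uint8')
a=cv2.resize(im,None,fx=5,fy=5,interpolation=cv2.INTER_CUBIC)
im=np.clip(w['image'][240:320,240:320,::-1].astype(float)*1.7,0,255).astype('uint8')
b=cv2.resize(im,(400,400),interpolation=cv2.INTER_CUBIC)[:,:340]
cv2.imwrite('pics/z3.png',np.hstack([a,b])); 
for z in(.03,.046,.06,.076,.09): print(z,w2px(w,(.458,.173,z)).round(0),(w2px(w,(.458,.173,z))-240)*5)
print('yellow blade toe',w2px(w,(.409,.1715,.069)),'plug end',w2px(w,(.53,.174,.101)), w['eye'])
```

```text
0.03 [282. 236.] [211.57974123 -18.65257749]
0.046 [282. 247.] [210.17556391  35.72422968]
0.06 [282. 258.] [208.74613798  91.07879041]
0.076 [281. 273.] [206.82007635 165.6655826 ]
0.09 [281. 289.] [204.80559163 243.67656152]
yellow blade toe [280.93984727 169.8487588 ] plug end [279.05396773 432.65294512] [0.37956772 0.1728545  0.21764546]
```

View pics/z3.png

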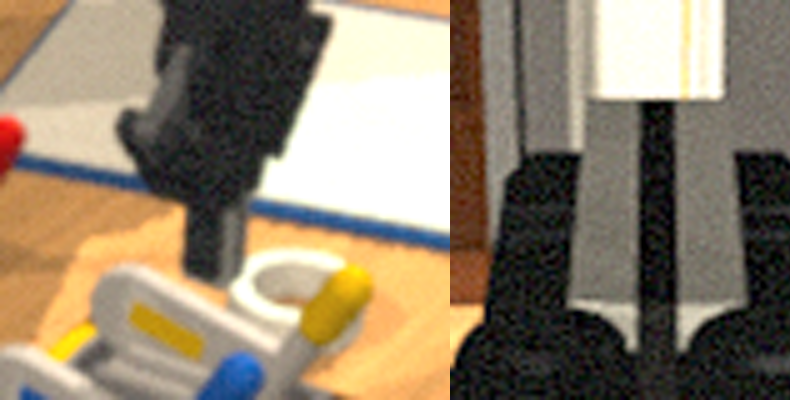

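The left crop shows the fingertip bottom at about (215,275), just above the blade's top edge. The right crop shows the finger's front tip edge at row 100, which is wrist row 260. So the tips really are above the blade, and I'll measure their true height.

Run:
```python
from h import *
s=load('s3');w=load('w3')
from scipy.optimize import least_squares
P=lambda u,v:np.array([290+(u+.5)/5-.5,88+(v+.5)/5-.5])
for n,p,xy in(('-x -y corner',(187,275),(.447,.165)),('+x -y corner',(220,285),(.469,.165)),('+x +y corner',(243,265),(.469,.181))):
    for z in(.06,.065,.07,.075,.08):
        e=w2px(s,(*xy,z))-P(*p); print(n,z,e.round(1),end=' | ')
    print()
for x in(.447,.450): 
    for z in(.05,.055,.06,.065,.07,.075): print(x,z,w2px(w,(x,.173,z))[1].round(1),end=' | ')
    print()
```

```text
-x -y corner 0.06 [-2.7  7.9] | -x -y corner 0.065 [-2.6  5.8] | -x -y corner 0.07 [-2.4  3.6] | -x -y corner 0.075 [-2.3  1.4] | -x -y corner 0.08 [-2.2 -0.8] | 
+x -y corner 0.06 [0.2 9.4] | +x -y corner 0.065 [0.4 7.2] | +x -y corner 0.07 [0.6 5. ] | +x -y corner 0.075 [0.7 2.9] | +x -y corner 0.08 [0.9 0.6] | 
+x +y corner 0.06 [-0.2  9.9] | +x +y corner 0.065 [-0.   7.7] | +x +y corner 0.07 [0.2 5.5] | +x +y corner 0.075 [0.3 3.4] | +x +y corner 0.08 [0.5 1.2] | 
0.447 0.05 231.8 | 0.447 0.055 235.3 | 0.447 0.06 239.0 | 0.447 0.065 242.9 | 0.447 0.07 247.1 | 0.447 0.075 251.5 | 
0.45 0.05 236.9 | 0.45 0.055 240.5 | 0.45 0.06 244.3 | 0.45 0.065 248.4 | 0.45 0.07 252.7 | 0.45 0.075 257.2 |
```

Emit:
carry_out([
  {"dx":0,"dy":0,"dz":0,"twist":0,"fingers":-1},
  {"dx":0,"dy":0,"dz":0,"twist":0,"fingers":-1},
  {"dx":0,"dy":0,"dz":0,"twist":0,"fingers":-1},
  {"dx":0,"dy":0,"dz":0,"twist":0,"fingers":-1},
  {"dx":0,"dy":0,"dz":0,"twist":0,"fingers":-1},
])

```text
clock: 11.55
eef_pos: [0.4584, 0.1727, 0.046]
tool_rot: [-0.012, 1.0, -0.007, -0.0]
ft_force: [-0.4, -0.0, 0.4]
grip_width: 0.0604
grasp_force: 0.0
```

Emit:
carry_out([
  {"dx":0,"dy":0,"dz":0,"twist":0,"fingers":-1},
  {"dx":0,"dy":0,"dz":5,"twist":0,"fingers":-1},
  {"dx":0,"dy":0,"dz":10,"twist":0,"fingers":-1},
  {"dx":0,"dy":0,"dz":15,"twist":0,"fingers":-1},
  {"dx":0,"dy":0,"dz":20,"twist":0,"fingers":-1},
])

```text
clock: 11.97
eef_pos: [0.458, 0.1723, 0.0252]
tool_rot: [-0.012, 1.0, -0.007, -0.0]
ft_force: [-0.3, -0.5, -0.8]
grip_width: 0.0858
grasp_force: 0.0
```

Run:
```python
from h import *
w=load('w3')
print([w2px(w,(.399,y,.02)).round(0) for y in(.062+.111,.062+.037)],'obs yellow/blue tag (282,132),(158,132)')
s=snap('scene','s4')
im=np.clip(s['image'][70:200,250:420,::-1].astype(float)*1.7,0,255).astype('uint8')
cv2.imwrite('pics/z4.png',cv2.resize(im,None,fx=4.5,fy=4.5,interpolation=cv2.INTER_CUBIC))
print(bot.get_obs()['eef_pos'],bot.get_obs()['ft_force'])
```

```text
[array([285., 137.]), array([159., 133.])] obs yellow/blue tag (282,132),(158,132)
[0.45731263 0.17200484 0.02426797] [-0.54053993  0.61951503 -0.90101265]
```

View pics/z4.png

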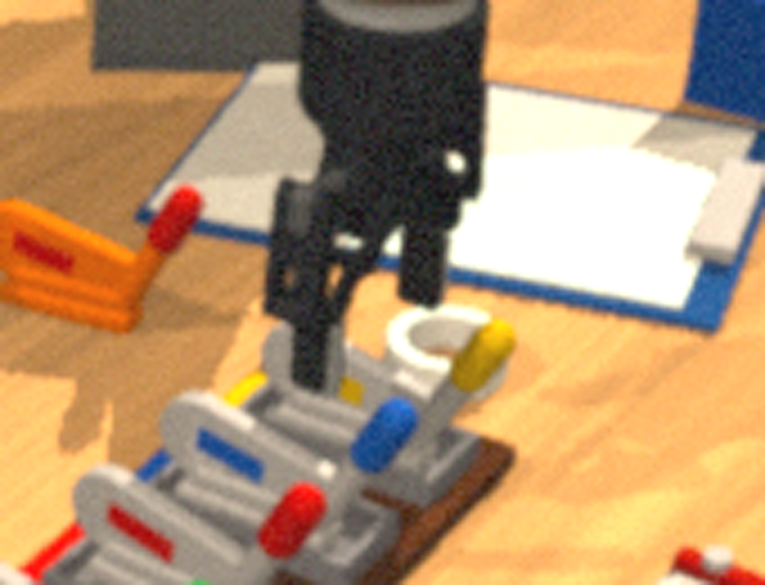

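The open near finger ends at (310,385), between the blue and yellow blades and well above the trays. Tips sit about 33 mm higher than the TCP reading, so I'll go 12 mm lower and close.

Emit:
carry_out([
  {"dx":0,"dy":0,"dz":4,"twist":0,"fingers":-1},
  {"dx":0,"dy":0,"dz":8,"twist":0,"fingers":-1},
  {"dx":0,"dy":0,"dz":12,"twist":0,"fingers":-1},
  {"dx":0,"dy":0,"dz":12,"twist":0,"fingers":-1},
  {"dx":0,"dy":0,"dz":12,"twist":0,"fingers":-1},
])

```text
clock: 12.43
eef_pos: [0.4581, 0.1721, 0.0137]
tool_rot: [-0.012, 1.0, -0.007, -0.0]
ft_force: [-0.7, -0.1, -0.4]
grip_width: 0.0855
grasp_force: 0.0
```

Emit:
carry_out([
  {"dx":0,"dy":0,"dz":0,"twist":0,"fingers":0},
  {"dx":0,"dy":0,"dz":0,"twist":0,"fingers":0.3},
  {"dx":0,"dy":0,"dz":0,"twist":0,"fingers":0.5},
  {"dx":0,"dy":0,"dz":0,"twist":0,"fingers":0.6},
  {"dx":0,"dy":0,"dz":0,"twist":0,"fingers":0.7},
])

```text
clock: 12.85
eef_pos: [0.4585, 0.1723, 0.0142]
tool_rot: [-0.012, 1.0, -0.007, 0.0]
ft_force: [0.1, -0.8, 0.2]
grip_width: 0.0253
grasp_force: 0.0
```

Emit:
carry_out([
  {"dx":0,"dy":0,"dz":0,"twist":0,"fingers":0.8},
  {"dx":0,"dy":0,"dz":0,"twist":0,"fingers":0.9},
  {"dx":0,"dy":0,"dz":0,"twist":0,"fingers":1},
  {"dx":0,"dy":0,"dz":0,"twist":0,"fingers":1},
  {"dx":0,"dy":0,"dz":0,"twist":0,"fingers":1},
])

```text
clock: 13.27
eef_pos: [0.4584, 0.1722, 0.0142]
tool_rot: [-0.012, 1.0, -0.007, 0.0]
ft_force: [-1.2, -1.2, 1.5]
grip_width: 0.0089
grasp_force: 60.0
```

Emit:
carry_out([
  {"dx":0,"dy":0,"dz":-8,"twist":0,"fingers":1},
  {"dx":0,"dy":0,"dz":-30,"twist":0,"fingers":1},
  {"dx":0,"dy":0,"dz":-60,"twist":0,"fingers":1},
  {"dx":0,"dy":0,"dz":-90,"twist":0,"fingers":1},
  {"dx":0,"dy":0,"dz":-115,"twist":0,"fingers":1},
])

```text
clock: 13.68
eef_pos: [0.4581, 0.174, 0.1308]
tool_rot: [-0.012, 1.0, -0.007, -0.0]
ft_force: [0.4, 0.8, -2.0]
grip_width: 0.0083
grasp_force: 59.5
```

Emit:
carry_out([
  {"dx":-20,"dy":-26,"dz":0,"twist":0,"fingers":1},
  {"dx":-40,"dy":-53,"dz":0,"twist":0.5,"fingers":1},
  {"dx":-60,"dy":-80,"dz":0,"twist":1,"fingers":1},
  {"dx":-81,"dy":-107,"dz":0,"twist":1.5,"fingers":1},
  {"dx":-101,"dy":-134,"dz":0,"twist":2,"fingers":1},
])

```text
clock: 14.1
eef_pos: [0.563, 0.0413, 0.1309]
tool_rot: [0.005, 1.0, -0.007, -0.0]
ft_force: [1.3, 1.8, -1.6]
grip_width: 0.009
grasp_force: 59.4
```

Emit:
carry_out([
  {"dx":-25,"dy":-33,"dz":0,"twist":0,"fingers":1},
  {"dx":-50,"dy":-67,"dz":0,"twist":0,"fingers":1},
  {"dx":-75,"dy":-100,"dz":0,"twist":0,"fingers":1},
  {"dx":-95,"dy":-125,"dz":0,"twist":0,"fingers":1},
  {"dx":-104,"dy":-134,"dz":0,"twist":0,"fingers":1},
])

```text
clock: 14.52
eef_pos: [0.6668, -0.0973, 0.1319]
tool_rot: [0.007, 1.0, -0.008, 0.0]
ft_force: [0.8, 0.2, -2.1]
grip_width: 0.0086
grasp_force: 59.4
```

Run:
```python
from h import *
to(.6676,-.0914,.0142,179.26); o=bot.get_obs();print(o['grip_width'],o['grasp_force'],o['joint_pos'])
```

```text
pos [ 0.6668 -0.0973  0.1319] yaw 179.16 tilt 0.93 move [ -0.7   7.8 117.6] twist -0.1
0.008604923653002762 59.40794348716736 [-0.13703533  0.62528577  0.41082952  1.35413091 -0.01604986 -0.12243813]
```

Emit:
carry_out([
  {"dx":-1,"dy":6,"dz":0,"twist":0,"fingers":1},
  {"dx":-1,"dy":6,"dz":25,"twist":0,"fingers":1},
  {"dx":-1,"dy":6,"dz":50,"twist":0,"fingers":1},
  {"dx":-1,"dy":6,"dz":70,"twist":0,"fingers":1},
  {"dx":-1,"dy":6,"dz":85,"twist":0,"fingers":1},
])

```text
clock: 14.93
eef_pos: [0.664, -0.0866, 0.0449]
tool_rot: [0.005, 1.0, -0.007, -0.002]
ft_force: [-0.1, 0.6, -3.2]
grip_width: 0.0084
grasp_force: 59.5
```

Run:
```python
from h import *
w=snap('wrist','w5')
to(.6676,-.0914,.0142,179.26)
cv2.imwrite('pics/w5b.png',np.clip(w['image'][:,:,::-1].astype(float)*1.5,0,255).astype('uint8'))
th=np.radians(-.736);B=np.array([.6685,.0196]);Rm=np.array([[np.cos(th),-np.sin(th)],[np.sin(th),np.cos(th)]])
for sx in(-.047,.047):
  for sy in(.019,-.019): print(w2px(w,(*(B+Rm@[sx,-.111+sy]),.026)).round(0))
```

```text
pos [ 0.6621 -0.0863  0.0417] yaw 179.47 tilt 0.93 move [-5.8 -4.7 27.5] twist 0.21
[306. 165.]
[241. 165.]
[303. 305.]
[246. 304.]
```

View pics/w5b.png

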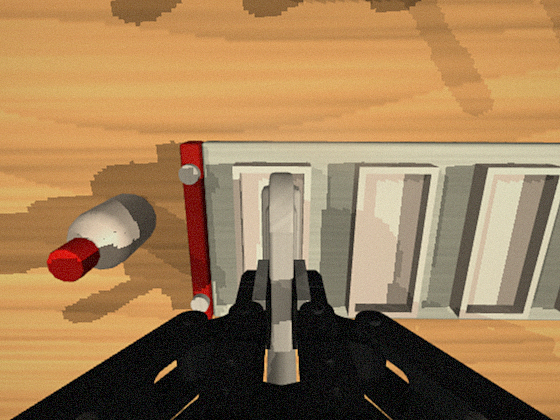

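The wrist view shows the yellow head over the rightmost tray, whose inner rim spans columns 240-305 and agrees with the prediction. The head sits a few mm toward +y, so I'll settle and correct.

Emit:
carry_out([
  {"dx":-1,"dy":-3,"dz":0,"twist":0,"fingers":1},
  {"dx":-1,"dy":-3,"dz":0,"twist":0,"fingers":1},
  {"dx":-1,"dy":-3,"dz":0,"twist":0,"fingers":1},
  {"dx":-1,"dy":-3,"dz":0,"twist":0,"fingers":1},
  {"dx":-1,"dy":-3,"dz":0,"twist":0,"fingers":1},
])

```text
clock: 15.4
eef_pos: [0.6683, -0.0908, 0.0495]
tool_rot: [0.005, 1.0, -0.007, 0.001]
ft_force: [-0.5, -0.2, -3.0]
grip_width: 0.0089
grasp_force: 59.5
```

Run:
```python
from h import *
to(.6676,-.0914,.0142,179.26)
```

```text
pos [ 0.6683 -0.0908  0.0495] yaw 179.43 tilt 0.86 move [ 0.8 -0.1 35.3] twist 0.17
```

Emit:
carry_out([
  {"dx":0.5,"dy":0,"dz":12,"twist":0,"fingers":1},
  {"dx":0.5,"dy":0,"dz":22,"twist":0,"fingers":1},
  {"dx":0.5,"dy":0,"dz":28,"twist":0,"fingers":1},
  {"dx":0.5,"dy":0,"dz":32,"twist":0,"fingers":1},
  {"dx":0.5,"dy":0,"dz":33.5,"twist":0,"fingers":1},
])

```text
clock: 15.82
eef_pos: [0.6662, -0.0913, 0.0142]
tool_rot: [0.005, 1.0, -0.007, -0.001]
ft_force: [-4.8, 1.0, 6.6]
grip_width: 0.009
grasp_force: 60.7
```

Emit:
carry_out([
  {"dx":0,"dy":0,"dz":0.5,"twist":0,"fingers":1},
  {"dx":0,"dy":0,"dz":1,"twist":0,"fingers":1},
  {"dx":0,"dy":0,"dz":1.5,"twist":0,"fingers":1},
  {"dx":0,"dy":0,"dz":1.5,"twist":0,"fingers":1},
  {"dx":0,"dy":0,"dz":1.5,"twist":0,"fingers":1},
])

```text
clock: 16.23
eef_pos: [0.6666, -0.0913, 0.0142]
tool_rot: [0.005, 1.0, -0.007, 0.0]
ft_force: [-4.0, -0.2, 4.5]
grip_width: 0.0086
grasp_force: 60.7
```

Emit:
carry_out([
  {"dx":0,"dy":0,"dz":0,"twist":0,"fingers":0.6},
  {"dx":0,"dy":0,"dz":0,"twist":0,"fingers":0.4},
  {"dx":0,"dy":0,"dz":0,"twist":0,"fingers":0.2},
  {"dx":0,"dy":0,"dz":0,"twist":0,"fingers":0},
  {"dx":0,"dy":0,"dz":0,"twist":0,"fingers":0},
])

```text
clock: 16.65
eef_pos: [0.6671, -0.0913, 0.0128]
tool_rot: [0.005, 1.0, -0.007, 0.0]
ft_force: [0.3, 0.4, -0.7]
grip_width: 0.043
grasp_force: 0.0
```

Emit:
carry_out([
  {"dx":0,"dy":0,"dz":-5,"twist":0,"fingers":0},
  {"dx":0,"dy":0,"dz":-25,"twist":0,"fingers":0},
  {"dx":0,"dy":0,"dz":-50,"twist":0,"fingers":0},
  {"dx":0,"dy":0,"dz":-80,"twist":0,"fingers":0},
  {"dx":0,"dy":0,"dz":-115,"twist":0,"fingers":0},
])

```text
clock: 17.07
eef_pos: [0.6656, -0.0895, 0.1276]
tool_rot: [0.005, 1.0, -0.007, -0.002]
ft_force: [0.6, 0.6, -0.0]
grip_width: 0.0427
grasp_force: 0.0
```

Run:
```python
from h import *
w=snap('wrist','w6');t=snap('top','t6')
to(.4584,.0983,.1292,-179.3)
f=lambda k:np.clip(k[:,:,::-1].astype(float)*1.5,0,255).astype('uint8')
# combined: wrist half + top crop
b=cv2.resize(f(t['image'])[85:260,170:355],(400,378))
cv2.imwrite('pics/m6.png',np.hstack([cv2.resize(f(w['image']),(400,300)),b[:300]]) if 0 else np.hstack([cv2.copyMakeBorder(cv2.resize(f(w['image']),(400,300)),0,78,0,0,cv2.BORDER_CONSTANT),b]))
```

```text
pos [ 0.6714 -0.0901  0.1361] yaw 179.43 tilt 1.22 move [214.9 186.3   1. ] twist -1.27
```

View pics/m6.png

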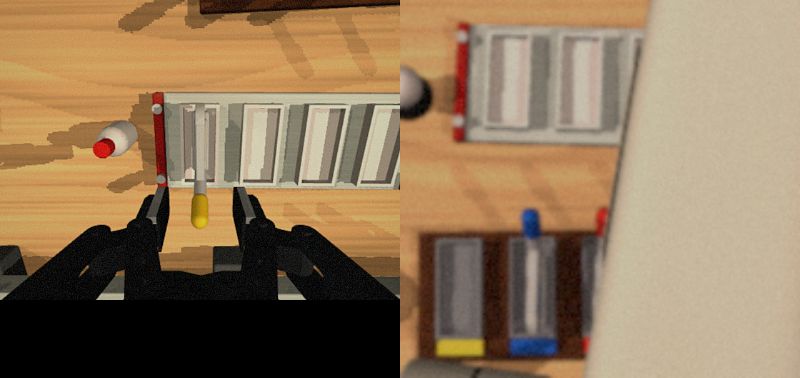

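The left half shows the yellow head released and upright in the rightmost white tray, with its blade at (198,145) and its plug toward the robot-far side. The right half shows its cradle empty and blue still in place. Next is blue.

Emit:
carry_out([
  {"dx":22,"dy":19,"dz":0,"twist":0,"fingers":0},
  {"dx":44,"dy":39,"dz":0,"twist":-0.5,"fingers":0},
  {"dx":66,"dy":58,"dz":0,"twist":-1,"fingers":0},
  {"dx":88,"dy":78,"dz":0,"twist":-1.3,"fingers":0},
  {"dx":110,"dy":97,"dz":0,"twist":-1.3,"fingers":0},
])

```text
clock: 17.58
eef_pos: [0.5567, 0.0093, 0.1264]
tool_rot: [-0.006, 1.0, -0.007, 0.0]
ft_force: [0.2, 0.3, 0.1]
grip_width: 0.043
grasp_force: 0.0
```

Emit:
carry_out([
  {"dx":28,"dy":25,"dz":0,"twist":0,"fingers":0},
  {"dx":56,"dy":49,"dz":0,"twist":0,"fingers":0},
  {"dx":84,"dy":74,"dz":0,"twist":0,"fingers":0},
  {"dx":98,"dy":87,"dz":0,"twist":0,"fingers":0},
  {"dx":98,"dy":87,"dz":0,"twist":0,"fingers":0},
])

```text
clock: 18.0
eef_pos: [0.4553, 0.0963, 0.1253]
tool_rot: [-0.008, 1.0, -0.007, -0.001]
ft_force: [-0.9, -0.8, -0.3]
grip_width: 0.0429
grasp_force: 0.0
```

Emit:
carry_out([
  {"dx":0,"dy":0,"dz":0,"twist":0,"fingers":0},
  {"dx":0,"dy":0,"dz":0,"twist":0,"fingers":0},
  {"dx":0,"dy":0,"dz":0,"twist":0,"fingers":0},
  {"dx":0,"dy":0,"dz":0,"twist":0,"fingers":0},
  {"dx":0,"dy":0,"dz":0,"twist":0,"fingers":0},
])

```text
clock: 18.42
eef_pos: [0.4594, 0.0936, 0.125]
tool_rot: [-0.006, 1.0, -0.007, -0.0]
ft_force: [-0.1, -0.0, -0.3]
grip_width: 0.0428
grasp_force: 0.0
```

Run:
```python
from h import *
to(.4584,.0983,.014,-179.3)
w=snap('wrist','w7')
for n,p in(('y',(.4582,.1727)),('b',(.4584,.0983)),('r',(.4579,.0292))):print(n,w2px(w,(*p,.064)).round(1))
# blue blade top: bright pixels along rows around predicted
u,v=w2px(w,(.4584,.0983,.064)); g=w['image'].astype(int).sum(2)
for r in range(int(v)-50,int(v)+20,8):
    row=g[r,int(u)-35:int(u)+36]; k=np.where(row>0.8*row.max())[0]; print(r,(k+int(u)-35).min(),(k+int(u)-35).max(),row.max(),end=' | ')
cv2.imwrite('pics/w7b.png',np.clip(w['image'][:,:,::-1].astype(float)*1.5,0,255).astype('uint8'))
```

```text
pos [0.4594 0.0936 0.125 ] yaw -179.36 tilt 0.84 move [  0.9   6.4 110.9] twist -0.06
y [389.3 213.4]
b [288.9 212.1]
r [196.1 210.1]
162 278 295 518 | 170 279 295 496 | 178 279 295 494 | 186 279 295 497 | 194 279 295 507 | 202 279 295 501 | 210 279 295 496 | 218 279 295 498 | 226 279 295 499 |
```

Emit:
carry_out([
  {"dx":1,"dy":5.4,"dz":25,"twist":0,"fingers":0},
  {"dx":1,"dy":5.4,"dz":55,"twist":0,"fingers":0},
  {"dx":1,"dy":5.4,"dz":85,"twist":0,"fingers":0},
  {"dx":1,"dy":5.4,"dz":104,"twist":0,"fingers":0},
  {"dx":1,"dy":5.4,"dz":111,"twist":0,"fingers":0},
])

```text
clock: 18.88
eef_pos: [0.4551, 0.097, 0.011]
tool_rot: [-0.006, 1.0, -0.008, -0.003]
ft_force: [-1.0, -0.6, 0.7]
grip_width: 0.0424
grasp_force: 0.0
```

Emit:
carry_out([
  {"dx":0,"dy":0,"dz":0,"twist":0,"fingers":0},
  {"dx":0,"dy":0,"dz":0,"twist":0,"fingers":0},
  {"dx":0,"dy":0,"dz":0,"twist":0,"fingers":0.3},
  {"dx":0,"dy":0,"dz":0,"twist":0,"fingers":0.5},
  {"dx":0,"dy":0,"dz":0,"twist":0,"fingers":0.6},
])

```text
clock: 19.3
eef_pos: [0.459, 0.0981, 0.0154]
tool_rot: [-0.006, 1.0, -0.007, 0.001]
ft_force: [-0.1, -1.1, 0.2]
grip_width: 0.0174
grasp_force: 0.3
```

Emit:
carry_out([
  {"dx":0,"dy":0,"dz":0,"twist":0,"fingers":0.7},
  {"dx":0,"dy":0,"dz":0,"twist":0,"fingers":0.9},
  {"dx":0,"dy":0,"dz":0,"twist":0,"fingers":1},
  {"dx":0,"dy":0,"dz":0,"twist":0,"fingers":1},
  {"dx":0,"dy":0,"dz":0,"twist":0,"fingers":1},
])

```text
clock: 19.72
eef_pos: [0.4586, 0.0981, 0.0151]
tool_rot: [-0.006, 1.0, -0.007, 0.001]
ft_force: [-0.2, -0.5, 6.3]
grip_width: 0.0087
grasp_force: 59.0
```

Emit:
carry_out([
  {"dx":0,"dy":0,"dz":-8,"twist":0,"fingers":1},
  {"dx":0,"dy":0,"dz":-30,"twist":0,"fingers":1},
  {"dx":0,"dy":0,"dz":-60,"twist":0,"fingers":1},
  {"dx":0,"dy":0,"dz":-90,"twist":0,"fingers":1},
  {"dx":0,"dy":0,"dz":-115,"twist":0,"fingers":1},
])

```text
clock: 20.13
eef_pos: [0.4571, 0.0998, 0.1307]
tool_rot: [-0.006, 1.0, -0.007, -0.0]
ft_force: [0.7, 1.0, -2.4]
grip_width: 0.0089
grasp_force: 58.9
```

Emit:
carry_out([
  {"dx":-20,"dy":-11,"dz":0,"twist":0,"fingers":1},
  {"dx":-45,"dy":-26,"dz":0,"twist":0.5,"fingers":1},
  {"dx":-70,"dy":-40,"dz":0,"twist":1,"fingers":1},
  {"dx":-95,"dy":-55,"dz":0,"twist":1.4,"fingers":1},
  {"dx":-120,"dy":-70,"dz":0,"twist":1.4,"fingers":1},
])

```text
clock: 20.55
eef_pos: [0.5787, 0.0307, 0.1298]
tool_rot: [0.006, 1.0, -0.007, -0.001]
ft_force: [0.0, -0.5, -1.8]
grip_width: 0.0084
grasp_force: 58.9
```

Emit:
carry_out([
  {"dx":-25,"dy":-14,"dz":0,"twist":0,"fingers":1},
  {"dx":-50,"dy":-28,"dz":0,"twist":0,"fingers":1},
  {"dx":-70,"dy":-40,"dz":0,"twist":0,"fingers":1},
  {"dx":-85,"dy":-48,"dz":0,"twist":0,"fingers":1},
  {"dx":-89,"dy":-50,"dz":0,"twist":0,"fingers":1},
])

```text
clock: 20.97
eef_pos: [0.6682, -0.0215, 0.1295]
tool_rot: [0.007, 1.0, -0.007, -0.0]
ft_force: [-0.1, -0.3, -2.3]
grip_width: 0.0088
grasp_force: 58.8
```

Emit:
carry_out([
  {"dx":0,"dy":0,"dz":20,"twist":0,"fingers":1},
  {"dx":0,"dy":0,"dz":45,"twist":0,"fingers":1},
  {"dx":0,"dy":0,"dz":70,"twist":0,"fingers":1},
  {"dx":0,"dy":0,"dz":80,"twist":0,"fingers":1},
  {"dx":0,"dy":0,"dz":80,"twist":0,"fingers":1},
])

```text
clock: 21.38
eef_pos: [0.6629, -0.0205, 0.0467]
tool_rot: [0.006, 1.0, -0.007, -0.005]
ft_force: [-0.1, 0.7, -1.8]
grip_width: 0.008
grasp_force: 58.8
```

Emit:
carry_out([
  {"dx":0,"dy":0,"dz":0,"twist":0,"fingers":1},
  {"dx":0,"dy":0,"dz":0,"twist":0,"fingers":1},
  {"dx":0,"dy":0,"dz":0,"twist":0,"fingers":1},
  {"dx":0,"dy":0,"dz":0,"twist":0,"fingers":1},
  {"dx":0,"dy":0,"dz":0,"twist":0,"fingers":1},
])

```text
clock: 21.8
eef_pos: [0.6678, -0.021, 0.0523]
tool_rot: [0.006, 1.0, -0.007, 0.001]
ft_force: [0.0, -0.2, -1.8]
grip_width: 0.0084
grasp_force: 58.8
```

Run:
```python
from h import *
to(.668,-.0174,.0151,179.26); print(bot.get_obs()['grip_width'])
```

```text
pos [ 0.6678 -0.021   0.0523] yaw 179.33 tilt 0.85 move [-0.1  4.1 37.2] twist 0.07
0.00838893167600863
```

Emit:
carry_out([
  {"dx":0,"dy":4,"dz":8,"twist":0,"fingers":1},
  {"dx":0,"dy":4.1,"dz":18,"twist":0,"fingers":1},
  {"dx":0,"dy":4.1,"dz":26,"twist":0,"fingers":1},
  {"dx":0,"dy":4.1,"dz":31,"twist":0,"fingers":1},
  {"dx":0,"dy":4.1,"dz":34,"twist":0,"fingers":1},
])

```text
clock: 22.22
eef_pos: [0.6659, -0.0175, 0.0151]
tool_rot: [0.006, 1.0, -0.007, -0.001]
ft_force: [-7.4, -2.3, 19.6]
grip_width: 0.0086
grasp_force: 62.2
```

Emit:
carry_out([
  {"dx":0,"dy":0,"dz":1,"twist":0,"fingers":1},
  {"dx":0,"dy":0,"dz":2,"twist":0,"fingers":1},
  {"dx":0,"dy":0,"dz":3,"twist":0,"fingers":1},
  {"dx":0,"dy":0,"dz":3.5,"twist":0,"fingers":1},
  {"dx":0,"dy":0,"dz":3.5,"twist":0,"fingers":1},
])

```text
clock: 22.63
eef_pos: [0.6663, -0.0174, 0.0152]
tool_rot: [0.006, 1.0, -0.007, -0.0]
ft_force: [-6.8, -0.3, 8.0]
grip_width: 0.0086
grasp_force: 60.4
```

Emit:
carry_out([
  {"dx":0,"dy":0,"dz":0,"twist":0,"fingers":0.6},
  {"dx":0,"dy":0,"dz":0,"twist":0,"fingers":0.4},
  {"dx":0,"dy":0,"dz":0,"twist":0,"fingers":0.2},
  {"dx":0,"dy":0,"dz":0,"twist":0,"fingers":0},
  {"dx":0,"dy":0,"dz":0,"twist":0,"fingers":0},
])

```text
clock: 23.05
eef_pos: [0.6671, -0.0175, 0.0131]
tool_rot: [0.006, 1.0, -0.007, 0.0]
ft_force: [0.4, 0.5, 0.7]
grip_width: 0.0424
grasp_force: 0.0
```

Emit:
carry_out([
  {"dx":0,"dy":0,"dz":-5,"twist":0,"fingers":0},
  {"dx":0,"dy":0,"dz":-25,"twist":0,"fingers":0},
  {"dx":0,"dy":0,"dz":-50,"twist":0,"fingers":0},
  {"dx":0,"dy":0,"dz":-80,"twist":0,"fingers":0},
  {"dx":0,"dy":0,"dz":-113,"twist":0,"fingers":0},
])

```text
clock: 23.47
eef_pos: [0.666, -0.0158, 0.1264]
tool_rot: [0.006, 1.0, -0.007, -0.001]
ft_force: [0.2, 1.3, -0.0]
grip_width: 0.0423
grasp_force: 0.0
```

Emit:
carry_out([
  {"dx":25,"dy":6,"dz":0,"twist":0,"fingers":0},
  {"dx":50,"dy":12,"dz":0,"twist":0,"fingers":0},
  {"dx":75,"dy":17,"dz":0,"twist":0,"fingers":0},
  {"dx":100,"dy":22,"dz":0,"twist":0,"fingers":0},
  {"dx":125,"dy":27,"dz":0,"twist":0,"fingers":0},
])

```text
clock: 23.88
eef_pos: [0.5413, 0.0129, 0.1263]
tool_rot: [0.006, 1.0, -0.007, 0.0]
ft_force: [0.4, 0.2, 0.6]
grip_width: 0.0426
grasp_force: 0.0
```

Emit:
carry_out([
  {"dx":25,"dy":6,"dz":0,"twist":1,"fingers":0},
  {"dx":50,"dy":12,"dz":0,"twist":2,"fingers":0},
  {"dx":75,"dy":16,"dz":0,"twist":3,"fingers":0},
  {"dx":85,"dy":19,"dz":0,"twist":3.2,"fingers":0},
  {"dx":85,"dy":19,"dz":0,"twist":3.2,"fingers":0},
])

```text
clock: 24.3
eef_pos: [0.4556, 0.0331, 0.1261]
tool_rot: [0.033, 0.999, -0.007, -0.0]
ft_force: [-0.6, -0.4, -0.4]
grip_width: 0.0426
grasp_force: 0.0
```

Emit:
carry_out([
  {"dx":0,"dy":0,"dz":0,"twist":0,"fingers":0},
  {"dx":0,"dy":0,"dz":0,"twist":0,"fingers":0},
  {"dx":0,"dy":0,"dz":0,"twist":0,"fingers":0},
  {"dx":0,"dy":0,"dz":0,"twist":0,"fingers":0},
  {"dx":0,"dy":0,"dz":0,"twist":0,"fingers":0},
])

```text
clock: 24.72
eef_pos: [0.4582, 0.0325, 0.1253]
tool_rot: [0.034, 0.999, -0.007, 0.0]
ft_force: [-0.9, 0.1, 0.2]
grip_width: 0.0429
grasp_force: 0.0
```

Run:
```python
from h import *
to(.4579,.0292,.015,176.1)
w=snap('wrist','w8'); g=w['image'].astype(int).sum(2)
u,v=w2px(w,(.4579,.0292,.064)); print(u,v,w2px(w,(.407,.0327,.069)))
for r in range(int(v)-56,int(v)+20,8):
    row=g[r,int(u)-35:int(u)+36]; k=np.where(row>0.8*row.max())[0]; print(r,(k+int(u)-35).min(),(k+int(u)-35).max(),row.max(),end=' | ')
```

```text
pos [0.4582 0.0325 0.1253] yaw 176.1 tilt 0.84 move [  0.2  -1.7 110.4] twist 0.0
277.88273290756916 212.91486168050648 [277.51226238 144.44192267]
156 266 285 450 | 164 267 285 523 | 172 267 286 538 | 180 268 286 495 | 188 268 286 502 | 196 269 286 495 | 204 269 286 499 | 212 270 287 512 | 220 270 287 493 | 228 270 287 501 |
```

Emit:
carry_out([
  {"dx":0,"dy":-1.4,"dz":25,"twist":-2,"fingers":0},
  {"dx":0,"dy":-1.4,"dz":55,"twist":-2,"fingers":0},
  {"dx":0,"dy":-1.4,"dz":85,"twist":-2,"fingers":0},
  {"dx":0,"dy":-1.4,"dz":104,"twist":-2,"fingers":0},
  {"dx":0,"dy":-1.4,"dz":110.5,"twist":-2,"fingers":0},
])

```text
clock: 25.18
eef_pos: [0.4547, 0.0293, 0.012]
tool_rot: [0.016, 1.0, -0.008, -0.003]
ft_force: [-0.4, 0.3, 0.4]
grip_width: 0.0429
grasp_force: 0.0
```

Emit:
carry_out([
  {"dx":0,"dy":0,"dz":0,"twist":0,"fingers":0},
  {"dx":0,"dy":0,"dz":0,"twist":0,"fingers":0},
  {"dx":0,"dy":0,"dz":0,"twist":0,"fingers":0.3},
  {"dx":0,"dy":0,"dz":0,"twist":0,"fingers":0.5},
  {"dx":0,"dy":0,"dz":0,"twist":0,"fingers":0.6},
])

```text
clock: 25.6
eef_pos: [0.4588, 0.0296, 0.0164]
tool_rot: [0.016, 1.0, -0.007, 0.002]
ft_force: [0.6, -0.6, -0.2]
grip_width: 0.0174
grasp_force: 0.3
```

Emit:
carry_out([
  {"dx":0,"dy":0,"dz":0,"twist":0,"fingers":0.7},
  {"dx":0,"dy":0,"dz":0,"twist":0,"fingers":0.9},
  {"dx":0,"dy":0,"dz":0,"twist":0,"fingers":1},
  {"dx":0,"dy":0,"dz":0,"twist":0,"fingers":1},
  {"dx":0,"dy":0,"dz":0,"twist":0,"fingers":1},
])

```text
clock: 26.02
eef_pos: [0.4583, 0.0297, 0.0161]
tool_rot: [0.016, 1.0, -0.007, 0.001]
ft_force: [-0.4, -1.5, 7.2]
grip_width: 0.0087
grasp_force: 58.9
```

Run:
```python
from h import *
to(.669,.0566,.015,179.26); print(bot.get_obs()['grip_width'])
```

```text
pos [0.4583 0.0297 0.0161] yaw 178.11 tilt 0.84 move [-209.7   33.9    1.1] twist -1.15
0.008728584876385167
```

Emit:
carry_out([
  {"dx":0,"dy":0,"dz":-8,"twist":0,"fingers":1},
  {"dx":0,"dy":0,"dz":-30,"twist":0,"fingers":1},
  {"dx":0,"dy":0,"dz":-60,"twist":0,"fingers":1},
  {"dx":0,"dy":0,"dz":-90,"twist":0,"fingers":1},
  {"dx":0,"dy":0,"dz":-115,"twist":0,"fingers":1},
])

```text
clock: 26.43
eef_pos: [0.4568, 0.0315, 0.1317]
tool_rot: [0.016, 1.0, -0.007, -0.0]
ft_force: [1.7, -0.1, -2.8]
grip_width: 0.0086
grasp_force: 59.0
```

Emit:
carry_out([
  {"dx":-20,"dy":3,"dz":0,"twist":0,"fingers":1},
  {"dx":-45,"dy":7,"dz":0,"twist":0,"fingers":1},
  {"dx":-70,"dy":11,"dz":0,"twist":0,"fingers":1},
  {"dx":-95,"dy":15,"dz":0,"twist":0,"fingers":1},
  {"dx":-120,"dy":19,"dz":0,"twist":0,"fingers":1},
])

```text
clock: 26.85
eef_pos: [0.5781, 0.0466, 0.1295]
tool_rot: [0.016, 1.0, -0.007, -0.001]
ft_force: [0.6, -0.3, -2.4]
grip_width: 0.0089
grasp_force: 59.0
```

Emit:
carry_out([
  {"dx":-25,"dy":4,"dz":0,"twist":-0.5,"fingers":1},
  {"dx":-50,"dy":8,"dz":0,"twist":-1.1,"fingers":1},
  {"dx":-70,"dy":12,"dz":0,"twist":-1.1,"fingers":1},
  {"dx":-85,"dy":14,"dz":0,"twist":-1.1,"fingers":1},
  {"dx":-90,"dy":15,"dz":0,"twist":-1.1,"fingers":1},
])

```text
clock: 27.27
eef_pos: [0.6695, 0.0588, 0.1282]
tool_rot: [0.007, 1.0, -0.007, -0.001]
ft_force: [-0.2, 0.8, -2.2]
grip_width: 0.0084
grasp_force: 59.0
```

Emit:
carry_out([
  {"dx":0,"dy":0,"dz":20,"twist":0,"fingers":1},
  {"dx":0,"dy":0,"dz":45,"twist":0,"fingers":1},
  {"dx":0,"dy":0,"dz":70,"twist":0,"fingers":1},
  {"dx":0,"dy":0,"dz":80,"twist":0,"fingers":1},
  {"dx":0,"dy":0,"dz":80,"twist":0,"fingers":1},
])

```text
clock: 27.68
eef_pos: [0.6644, 0.0569, 0.0456]
tool_rot: [0.007, 1.0, -0.008, -0.005]
ft_force: [-0.6, -0.7, -2.7]
grip_width: 0.0082
grasp_force: 58.9
```

Emit:
carry_out([
  {"dx":0,"dy":0,"dz":0,"twist":0,"fingers":1},
  {"dx":0,"dy":0,"dz":0,"twist":0,"fingers":1},
  {"dx":0,"dy":0,"dz":0,"twist":0,"fingers":1},
  {"dx":0,"dy":0,"dz":0,"twist":0,"fingers":1},
  {"dx":0,"dy":0,"dz":0,"twist":0,"fingers":1},
])

```text
clock: 28.1
eef_pos: [0.6693, 0.0573, 0.0512]
tool_rot: [0.007, 1.0, -0.007, 0.001]
ft_force: [-0.3, 0.3, -3.2]
grip_width: 0.0084
grasp_force: 58.9
```

Run:
```python
from h import *
to(.669,.0566,.0161,179.26); print(bot.get_obs()['grip_width'])
```

```text
pos [0.6693 0.0573 0.0512] yaw 179.22 tilt 0.83 move [ 0.4 -0.2 35.1] twist -0.04
0.008430312525080478
```

Very well placed. I'll lower it more gently this time.

Emit:
carry_out([
  {"dx":0,"dy":0,"dz":8,"twist":0,"fingers":1},
  {"dx":0,"dy":0,"dz":15,"twist":0,"fingers":1},
  {"dx":0,"dy":0,"dz":21,"twist":0,"fingers":1},
  {"dx":0,"dy":0,"dz":25,"twist":0,"fingers":1},
  {"dx":0,"dy":0,"dz":27,"twist":0,"fingers":1},
])

```text
clock: 28.52
eef_pos: [0.6673, 0.0567, 0.0209]
tool_rot: [0.007, 1.0, -0.007, -0.001]
ft_force: [-0.9, -0.4, -3.0]
grip_width: 0.0086
grasp_force: 59.0
```

Emit:
carry_out([
  {"dx":0,"dy":0,"dz":1,"twist":0,"fingers":1},
  {"dx":0,"dy":0,"dz":3,"twist":0,"fingers":1},
  {"dx":0,"dy":0,"dz":5,"twist":0,"fingers":1},
  {"dx":0,"dy":0,"dz":6,"twist":0,"fingers":1},
  {"dx":0,"dy":0,"dz":7,"twist":0,"fingers":1},
])

```text
clock: 28.93
eef_pos: [0.6685, 0.0567, 0.0162]
tool_rot: [0.007, 1.0, -0.007, 0.0]
ft_force: [-2.2, -0.0, 3.8]
grip_width: 0.0085
grasp_force: 59.9
```

Emit:
carry_out([
  {"dx":0,"dy":0,"dz":0.4,"twist":0,"fingers":1},
  {"dx":0,"dy":0,"dz":0.8,"twist":0,"fingers":1},
  {"dx":0,"dy":0,"dz":1.2,"twist":0,"fingers":1},
  {"dx":0,"dy":0,"dz":1.5,"twist":0,"fingers":1},
  {"dx":0,"dy":0,"dz":1.5,"twist":0,"fingers":1},
])

```text
clock: 29.35
eef_pos: [0.6686, 0.0567, 0.0162]
tool_rot: [0.007, 1.0, -0.007, 0.001]
ft_force: [-4.5, -0.4, 7.5]
grip_width: 0.0088
grasp_force: 60.4
```

Emit:
carry_out([
  {"dx":0,"dy":0,"dz":0,"twist":0,"fingers":0.6},
  {"dx":0,"dy":0,"dz":0,"twist":0,"fingers":0.4},
  {"dx":0,"dy":0,"dz":0,"twist":0,"fingers":0.2},
  {"dx":0,"dy":0,"dz":0,"twist":0,"fingers":0},
  {"dx":0,"dy":0,"dz":0,"twist":0,"fingers":0},
])

```text
clock: 29.77
eef_pos: [0.6685, 0.0568, 0.014]
tool_rot: [0.007, 1.0, -0.007, 0.0]
ft_force: [-0.4, 0.0, 0.3]
grip_width: 0.0427
grasp_force: 0.0
```

Emit:
carry_out([
  {"dx":0,"dy":0,"dz":-5,"twist":0,"fingers":0},
  {"dx":0,"dy":0,"dz":-25,"twist":0,"fingers":0},
  {"dx":0,"dy":0,"dz":-50,"twist":0,"fingers":0},
  {"dx":0,"dy":0,"dz":-80,"twist":0,"fingers":0},
  {"dx":0,"dy":0,"dz":-111,"twist":0,"fingers":0},
])

```text
clock: 30.18
eef_pos: [0.6677, 0.0583, 0.1257]
tool_rot: [0.007, 1.0, -0.007, -0.001]
ft_force: [1.1, -0.6, -0.2]
grip_width: 0.0427
grasp_force: 0.0
```

Emit:
carry_out([
  {"dx":25,"dy":-13,"dz":0,"twist":0,"fingers":0},
  {"dx":50,"dy":-26,"dz":0,"twist":0,"fingers":0},
  {"dx":75,"dy":-38,"dz":0,"twist":0,"fingers":0},
  {"dx":100,"dy":-51,"dz":0,"twist":0,"fingers":0},
  {"dx":125,"dy":-63,"dz":0,"twist":0,"fingers":0},
])

```text
clock: 30.6
eef_pos: [0.5415, -0.0035, 0.1265]
tool_rot: [0.007, 1.0, -0.007, 0.0]
ft_force: [0.7, 0.4, -0.5]
grip_width: 0.0426
grasp_force: 0.0
```

Emit:
carry_out([
  {"dx":25,"dy":-13,"dz":0,"twist":0,"fingers":0},
  {"dx":50,"dy":-26,"dz":0,"twist":0,"fingers":0},
  {"dx":70,"dy":-37,"dz":0,"twist":0,"fingers":0},
  {"dx":84,"dy":-43,"dz":0,"twist":0,"fingers":0},
  {"dx":84,"dy":-43,"dz":0,"twist":-0.4,"fingers":0},
])

```text
clock: 31.02
eef_pos: [0.455, -0.0457, 0.1272]
tool_rot: [0.004, 1.0, -0.007, -0.001]
ft_force: [-0.3, 1.0, -1.1]
grip_width: 0.0429
grasp_force: 0.0
```

Emit:
carry_out([
  {"dx":0,"dy":0,"dz":0,"twist":0,"fingers":0},
  {"dx":0,"dy":0,"dz":0,"twist":0,"fingers":0},
  {"dx":0,"dy":0,"dz":0,"twist":0,"fingers":0},
  {"dx":0,"dy":0,"dz":0,"twist":0,"fingers":0},
  {"dx":0,"dy":0,"dz":0,"twist":0,"fingers":0},
])

```text
clock: 31.43
eef_pos: [0.4587, -0.0444, 0.1265]
tool_rot: [0.003, 1.0, -0.007, -0.0]
ft_force: [0.6, -0.2, -0.6]
grip_width: 0.0426
grasp_force: 0.0
```

Run:
```python
from h import *
to(.4585,-.0466,.015,179.66)
w=snap('wrist','w9'); g=w['image'].astype(int).sum(2)
u,v=w2px(w,(.4585,-.0466,.064)); print(u,v)
for r in range(int(v)-56,int(v)+20,8):
    row=g[r,int(u)-35:int(u)+36]; k=np.where(row>0.8*row.max())[0]; print(r,(k+int(u)-35).min(),(k+int(u)-35).max(),row.max(),end=' | ')
```

```text
pos [ 0.4587 -0.0444  0.1265] yaw 179.67 tilt 0.83 move [ 1.000e-01 -5.000e-01  1.115e+02] twist 0.01
279.59028011423015 212.46297929101104
156 266 302 406 | 164 266 285 486 | 172 266 285 503 | 180 267 285 477 | 188 267 285 479 | 196 268 285 459 | 204 268 285 466 | 212 268 285 474 | 220 268 285 469 | 228 269 285 469 |
```

Emit:
carry_out([
  {"dx":0,"dy":-2.2,"dz":25,"twist":-0.5,"fingers":0},
  {"dx":0,"dy":-2.2,"dz":55,"twist":-0.5,"fingers":0},
  {"dx":0,"dy":-2.2,"dz":85,"twist":-0.5,"fingers":0},
  {"dx":0,"dy":-2.2,"dz":104,"twist":-0.5,"fingers":0},
  {"dx":0,"dy":-2.2,"dz":111,"twist":-0.5,"fingers":0},
])

```text
clock: 31.9
eef_pos: [0.4554, -0.0482, 0.0127]
tool_rot: [-0.001, 1.0, -0.007, -0.003]
ft_force: [-0.8, 0.3, -0.3]
grip_width: 0.0425
grasp_force: 0.0
```

Emit:
carry_out([
  {"dx":0,"dy":0,"dz":0,"twist":0,"fingers":0},
  {"dx":0,"dy":0,"dz":0,"twist":0,"fingers":0},
  {"dx":0,"dy":0,"dz":0,"twist":0,"fingers":0.3},
  {"dx":0,"dy":0,"dz":0,"twist":0,"fingers":0.5},
  {"dx":0,"dy":0,"dz":0,"twist":0,"fingers":0.6},
])

```text
clock: 32.32
eef_pos: [0.4593, -0.0487, 0.0171]
tool_rot: [-0.001, 1.0, -0.007, 0.001]
ft_force: [0.6, 0.3, -0.5]
grip_width: 0.0172
grasp_force: 0.0
```

Emit:
carry_out([
  {"dx":0,"dy":0,"dz":0,"twist":0,"fingers":0.7},
  {"dx":0,"dy":0,"dz":0,"twist":0,"fingers":0.9},
  {"dx":0,"dy":0,"dz":0,"twist":0,"fingers":1},
  {"dx":0,"dy":0,"dz":0,"twist":0,"fingers":1},
  {"dx":0,"dy":0,"dz":0,"twist":0,"fingers":1},
])

```text
clock: 32.73
eef_pos: [0.4589, -0.0488, 0.0167]
tool_rot: [-0.001, 1.0, -0.007, 0.001]
ft_force: [-0.8, -0.9, 5.6]
grip_width: 0.0087
grasp_force: 59.3
```

Run:
```python
from h import *
to(.6700,.1306,.015,179.26); print(bot.get_obs()['grip_width'])
```

```text
pos [ 0.4589 -0.0488  0.0167] yaw -179.89 tilt 0.87 move [-211.4  179.    -0.5] twist 0.85
0.008652958399069155
```

Emit:
carry_out([
  {"dx":0,"dy":0,"dz":-8,"twist":0,"fingers":1},
  {"dx":0,"dy":0,"dz":-30,"twist":0,"fingers":1},
  {"dx":0,"dy":0,"dz":-60,"twist":0,"fingers":1},
  {"dx":0,"dy":0,"dz":-90,"twist":0,"fingers":1},
  {"dx":0,"dy":0,"dz":-118,"twist":0,"fingers":1},
])

```text
clock: 33.15
eef_pos: [0.4569, -0.0466, 0.1348]
tool_rot: [-0.001, 1.0, -0.007, -0.001]
ft_force: [0.4, 0.6, -1.9]
grip_width: 0.0085
grasp_force: 58.8
```

Emit:
carry_out([
  {"dx":-20,"dy":17,"dz":0,"twist":0,"fingers":1},
  {"dx":-42,"dy":36,"dz":0,"twist":0,"fingers":1},
  {"dx":-65,"dy":55,"dz":0,"twist":0,"fingers":1},
  {"dx":-88,"dy":74,"dz":0,"twist":0,"fingers":1},
  {"dx":-111,"dy":94,"dz":0,"twist":0,"fingers":1},
])

```text
clock: 33.57
eef_pos: [0.5688, 0.0482, 0.1321]
tool_rot: [-0.001, 1.0, -0.007, -0.001]
ft_force: [0.6, -0.3, -2.3]
grip_width: 0.0083
grasp_force: 58.8
```

Emit:
carry_out([
  {"dx":-25,"dy":21,"dz":0,"twist":0,"fingers":1},
  {"dx":-50,"dy":42,"dz":0,"twist":0,"fingers":1},
  {"dx":-75,"dy":63,"dz":0,"twist":0,"fingers":1},
  {"dx":-95,"dy":80,"dz":0,"twist":0.4,"fingers":1},
  {"dx":-100,"dy":85,"dz":0,"twist":0.8,"fingers":1},
])

```text
clock: 33.98
eef_pos: [0.6701, 0.1357, 0.1292]
tool_rot: [0.005, 1.0, -0.007, -0.0]
ft_force: [-0.1, 0.1, -2.5]
grip_width: 0.0086
grasp_force: 58.8
```

Emit:
carry_out([
  {"dx":0,"dy":0,"dz":20,"twist":0,"fingers":1},
  {"dx":0,"dy":0,"dz":45,"twist":0,"fingers":1},
  {"dx":0,"dy":0,"dz":70,"twist":0,"fingers":1},
  {"dx":0,"dy":0,"dz":80,"twist":0,"fingers":1},
  {"dx":0,"dy":0,"dz":80,"twist":0,"fingers":1},
])

```text
clock: 34.4
eef_pos: [0.6647, 0.1304, 0.0467]
tool_rot: [0.006, 1.0, -0.008, -0.005]
ft_force: [0.0, -0.0, -3.1]
grip_width: 0.0084
grasp_force: 58.8
```

Emit:
carry_out([
  {"dx":0,"dy":0,"dz":0,"twist":0,"fingers":1},
  {"dx":0,"dy":0,"dz":0,"twist":0,"fingers":1},
  {"dx":0,"dy":0,"dz":0,"twist":0,"fingers":1},
  {"dx":0,"dy":0,"dz":0,"twist":0,"fingers":1},
  {"dx":0,"dy":0,"dz":0,"twist":0,"fingers":1},
])

```text
clock: 34.82
eef_pos: [0.6695, 0.1315, 0.0527]
tool_rot: [0.006, 1.0, -0.007, 0.001]
ft_force: [-0.6, 1.0, -2.3]
grip_width: 0.0089
grasp_force: 58.8
```

Run:
```python
from h import *
to(.67,.1306,.0167,179.26); print(bot.get_obs()['grip_width'])
```

```text
pos [0.6695 0.1315 0.0527] yaw 179.32 tilt 0.82 move [-0.4 -0.4 36. ] twist 0.06
0.008922505163792647
```

Emit:
carry_out([
  {"dx":0,"dy":0,"dz":8,"twist":0,"fingers":1},
  {"dx":0,"dy":0,"dz":15,"twist":0,"fingers":1},
  {"dx":0,"dy":0,"dz":21,"twist":0,"fingers":1},
  {"dx":0,"dy":0,"dz":26,"twist":0,"fingers":1},
  {"dx":0,"dy":0,"dz":28,"twist":0,"fingers":1},
])

```text
clock: 35.23
eef_pos: [0.6674, 0.1307, 0.0211]
tool_rot: [0.006, 1.0, -0.008, -0.001]
ft_force: [-0.7, 0.5, -3.2]
grip_width: 0.0085
grasp_force: 58.8
```

Emit:
carry_out([
  {"dx":0,"dy":0,"dz":1,"twist":0,"fingers":1},
  {"dx":0,"dy":0,"dz":3,"twist":0,"fingers":1},
  {"dx":0,"dy":0,"dz":5,"twist":0,"fingers":1},
  {"dx":0,"dy":0,"dz":6,"twist":0,"fingers":1},
  {"dx":0,"dy":0,"dz":7,"twist":0,"fingers":1},
])

```text
clock: 35.65
eef_pos: [0.6687, 0.1309, 0.0168]
tool_rot: [0.006, 1.0, -0.007, 0.0]
ft_force: [-3.7, 0.1, 4.7]
grip_width: 0.0085
grasp_force: 59.8
```

Emit:
carry_out([
  {"dx":0,"dy":0,"dz":0.4,"twist":0,"fingers":1},
  {"dx":0,"dy":0,"dz":0.8,"twist":0,"fingers":1},
  {"dx":0,"dy":0,"dz":1.2,"twist":0,"fingers":1},
  {"dx":0,"dy":0,"dz":1.5,"twist":0,"fingers":1},
  {"dx":0,"dy":0,"dz":1.5,"twist":0,"fingers":1},
])

```text
clock: 36.07
eef_pos: [0.6688, 0.1309, 0.0168]
tool_rot: [0.006, 1.0, -0.007, 0.001]
ft_force: [-4.7, -0.6, 8.8]
grip_width: 0.0084
grasp_force: 60.3
```

On the floor, so I release, lift, back away and look.

Emit:
carry_out([
  {"dx":0,"dy":0,"dz":0,"twist":0,"fingers":0.6},
  {"dx":0,"dy":0,"dz":0,"twist":0,"fingers":0.4},
  {"dx":0,"dy":0,"dz":0,"twist":0,"fingers":0.2},
  {"dx":0,"dy":0,"dz":0,"twist":0,"fingers":0},
  {"dx":0,"dy":0,"dz":0,"twist":0,"fingers":0},
])

```text
clock: 36.48
eef_pos: [0.6687, 0.1309, 0.0143]
tool_rot: [0.006, 1.0, -0.007, -0.0]
ft_force: [-0.0, 0.8, 0.5]
grip_width: 0.0429
grasp_force: 0.0
```

Emit:
carry_out([
  {"dx":0,"dy":0,"dz":-5,"twist":0,"fingers":0},
  {"dx":0,"dy":0,"dz":-25,"twist":0,"fingers":0},
  {"dx":0,"dy":0,"dz":-55,"twist":0,"fingers":0},
  {"dx":0,"dy":0,"dz":-90,"twist":0,"fingers":0},
  {"dx":0,"dy":0,"dz":-125,"twist":0,"fingers":0},
])

```text
clock: 36.9
eef_pos: [0.6679, 0.1325, 0.1404]
tool_rot: [0.006, 1.0, -0.007, -0.001]
ft_force: [2.0, -0.7, 0.9]
grip_width: 0.043
grasp_force: 0.0
```

Emit:
carry_out([
  {"dx":35,"dy":0,"dz":0,"twist":0,"fingers":0},
  {"dx":70,"dy":0,"dz":0,"twist":0,"fingers":0},
  {"dx":105,"dy":0,"dz":0,"twist":0,"fingers":0},
  {"dx":140,"dy":0,"dz":0,"twist":0,"fingers":0},
  {"dx":175,"dy":0,"dz":0,"twist":0,"fingers":0},
])

```text
clock: 37.32
eef_pos: [0.4921, 0.1347, 0.1399]
tool_rot: [0.006, 1.0, -0.007, 0.0]
ft_force: [0.1, 0.5, 0.1]
grip_width: 0.0424
grasp_force: 0.0
```

Emit:
carry_out([
  {"dx":35,"dy":0,"dz":0,"twist":0,"fingers":0},
  {"dx":70,"dy":0,"dz":0,"twist":0,"fingers":0},
  {"dx":90,"dy":0,"dz":0,"twist":0,"fingers":0},
  {"dx":90,"dy":0,"dz":0,"twist":0,"fingers":0},
  {"dx":90,"dy":0,"dz":0,"twist":0,"fingers":0},
])

```text
clock: 37.73
eef_pos: [0.4034, 0.136, 0.1404]
tool_rot: [0.005, 1.0, -0.007, 0.001]
ft_force: [0.1, -0.1, 0.2]
grip_width: 0.0424
grasp_force: 0.0
```

Run:
```python
from h import *
f=lambda k:np.clip(k[:,:,::-1].astype(float)*1.5,0,255).astype('uint8')
t=snap('top','t9');s=snap('scene','s9')
a=cv2.resize(f(t['image'])[80:170,180:360],(400,200),interpolation=cv2.INTER_CUBIC)
b=cv2.resize(f(s['image'])[150:350,290:490],(400,400),interpolation=cv2.INTER_CUBIC)
cv2.imwrite('pics/end.png',np.hstack([cv2.copyMakeBorder(a,0,200,0,0,cv2.BORDER_CONSTANT),b]))
```

```text
(no output)
```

View pics/end.png

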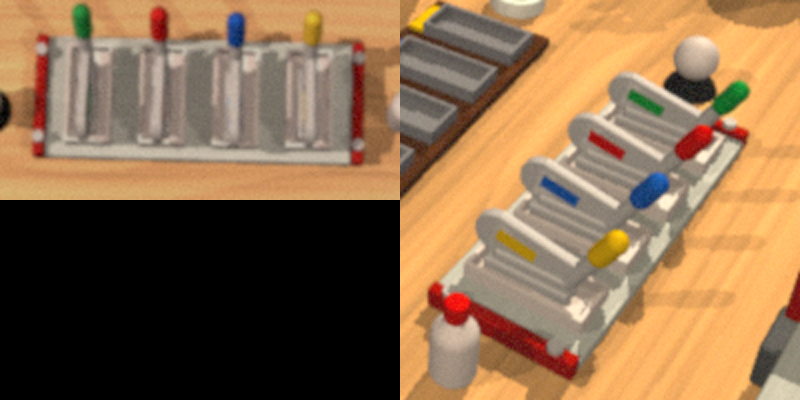

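The final views show all four heads upright inside the white trays. From the left they read green (82,90), red (160,95), blue (236,95) and yellow (310,95), which is the reverse of the start.

```bash
python3 -c "
from workcell import job_done; print(job_done())"
```

```text
the job is handed in; nothing more can be done
None
```

The job is handed in at about 38 s: all four iron heads stand upright in the white trays in reverse order (green, red, blue, yellow from the left), all let go; blue touched down firmest, at about 20 N.

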